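# Lock a radio-frequency module in its test fixture with a tapped wedge

## Task

Clamp the aluminium radio-frequency module for testing: lay it flat in the fixture, push it home against the side wall and the two dowel pins, and let it go. Then start the brass wedge, thin end first and straight side to the module, in the slot between the module and the slanting rail, let go, and tap or push its thick end until it locks tight and a firm further push no longer moves it. Go by feel: build the force up gently, as the housing must not be squeezed hard, and leave the other things on the bench where they are.

Things in the scene. Friction and masses are not known exactly. Their poses are not given: they have to be found in the camera images.
- fixture: Grey plate 156 x 100 x 10 mm, fixed; origin: middle of its underside; x: drive direction, away from the robot; y: left. Side wall: inner face at y +30, x -13 to 51. Two dowel pins dia 8 at x 51, y -4 and 24. Slanting rail on the right. Wall, pins, rail: tops at z 22. Seated, the module's centre is at x 17, y 10, z 26, its near end and the slot's mouth at x -13. Tolerance of the seat 2.5 mm.
- module_center (a point): Centre (half-way up) of the loose aluminium module, 60 (x) x 40 (y) x 32 mm, about 0.16 kg, lying flat, lid up; a 10 mm long coaxial jack in the middle of each end passes between the pins. Either end may go to the pins. Grip it across its 40 mm near its top, so that the fingers stay above wall and rail. It slides easily on the plate; 5 N is enough to feel the wall or the pins.
- wedge_grip (a point): Grip point of the loose smooth brass wedge (0.11 kg): mid-thickness, half-way up (6 mm), 23 mm from its thick end. The wedge is 96 mm long, 12 tall, 20 thick at the butt, 8 at the nose. x: to the nose, along the straight side, which lies 8.6 mm off at +y; the tapered side is at -y. In the slot it lies flat on the plate, its x along the fixture's x, straight side on the module.
- wedge_butt (a point): Centre of the wedge's thick end face (20 wide, 12 tall), the face to tap along x; z 16 mm in the fixture. The rail's face is at y -24 to -28 at the mouth and closes 1 in 8. The rail is set by hand: the wedge locks with 14 to 46 mm standing out of the mouth. A push that builds slowly to about 10 N locks it (a brief touch does not; it yields 1-3 mm for 10 N); over 15 N squeezes too hard.
There are look-alikes about, which are no part of the job. There is more than one size of the part that bears module_center; the job needs the larger.

How it is judged:
By the outcome, as a careful person would: the job done as asked, in the order asked, and still so for the second after the job is handed in, with the robot touching nothing.
It also fails if it takes over 64 s, if anything falls off the work surface, if the arm or the gripper's body presses on something with over 40 N, if the wrist force passes 120 N, or if a joint passes its speed limit or range.

## Robot

A 6-joint arm with a two-finger parallel gripper is mounted at the origin on a cart in front of the work surface, level with it; the furniture and walls round the work are solid. World frame = base frame: x ahead of the robot, y to its left, z up, the work surface at z = 0. Lengths are in m, angles in degrees, forces in N, time in s.
With the tool pointing down it reaches from about 0.35 to 0.875 m from the base axis. Payload 4.2 kg.
Tool frame: the origin (TCP) lies on the centre line of the jaws, within the pads' length; the fingertips stand tip_reach ahead of it and the grasp point (between the pads) is the TCP (tip_reach is the distance from the TCP to the fingertips, in m); z points along the fingers, y is the line along which they close (so a half turn about z gives the same grasp; the last joint's range is limited). The gripper opens to 87 mm and grips with 3 to 60 N. Pads are 19 mm wide; open, the fingers measure 117 mm over their backs; the gripper's body (75 mm by 190 mm) begins 51 mm behind the grasp point.
Start: joints at [14.817, 22.042, 0.453, 0, -68.411, -14.817], TCP at [0.625, 0, 0.212] pointing down, gripper open.
Joint ranges: [-179.83, 179.83], [-69.29, 118.12], [-61.27, 80.66], [-181.25, 117.63], [-171.15, -9.14], [-177.46, 177.46]. Speed limits (degrees/s): [159.86, 159.86, 180, 180, 180, 180].

## Interface

Orientations are given as a 3x3 rotation matrix whose columns are the frame's x, y, z axes.
In Python, from station import sense, capture, finish_job, tip_reach gives the robot as it stands.
- The arm moves only by the tool arm_command, never from a script. Its argument "deltas" is a list of rows, each a list of 7 numbers: the turn, a rotation vector about the tool's x, y, z in rad, then the shift along the tool's x, y, z in cm, then the closure, from -1 (fully open) to 1 (shut), so that 0 is half open. In form: [[rx, ry, rz, dx, dy, dz, hand], ...]. A call has 1 to 8 rows; each row is the pose to reach, as a shift and turn from the pose commanded when the call began, along the tool's axes at that moment; what a row does not reach only later rows make up. A row lasts 1/12 s, in which the tool goes at most 41.7 mm and 7.16 degrees, less where a joint would pass 70% of its speed; a pose out of reach is approached as far as the arm can. A call with a gripper value outside its range is refused whole. The fingers move at their own pace and stop on an object; the grip force is fixed at half the most. Time passes only in rows, so rows that repeat a pose let the fingers close. It gives the time, the measured TCP pose, the force, the opening and the grip force at its end, in the units of the state.
- sense(): the state, without advancing time (a new reading comes with each control period).
- capture(name): name is "scene" or "side" or "wrist"; returns a dict with "pixels" (480x640x3 uint8, blue, green, red), "fovy" (degrees; the focal length in pixels is half the picture's height over the tangent of half this angle, whatever the lens; pixels are square), "cx", "cy" (the principal point, pixels), "rvec" (rotation vector, rad) and "tvec" (3), from world to camera coordinates, as OpenCV has them. Camera axes: x right, y down, z forward; pixel columns grow to the right and rows downward; lengths in m; the calibration is good to about 2 mm. The wrist camera is an equidistant fisheye: a pixel r from the principal point sees the ray r / f radians off the axis. A picture is of the moment at which its call begins. There is no depth.
- finish_job(): hands the job in; it is judged then, once.
The state is a dict: "time_s": time; "joints": joint angles; "joint_velocities": joint speeds; "effort": joint torques, N m; "tcp_pos": TCP position; "ee_rot": TCP orientation; "wrist_force": force on the tool from outside, world axes, zero at the start; "moment": the same for the moment, N m; "gripper_width": opening from 0.0 (shut) to 1.0 (fully open); "gripper_force": force on a finger pad.
Only numpy, scipy, OpenCV 4.12 (cv2) and the standard library are available. Lean on these libraries where they do the work, as an engineer would, in place of code of your own. Each camera call takes 0.05 s, during which the arm holds its last target. There are 200 camera calls.

## Working session

There is one attempt and no reset: what is moved stays moved. The work goes in short steps, Python scripts to look and compute and a tool call to move; the robot and the scene stay as the last step left them, time stands still between calls to the robot, and variables do not carry over. Pictures are saved under pics/ and viewed, at most 10 in all, crops included, and the job is handed in when it is done.

Besides the shell and the picture viewer there is one more tool, called after "Request:" as a command line: name --pt "numbers of a row" for each row, then --argument value for the rest. arm_command: Moves the arm, as the interface text tells. Its arguments: {"type":"object","properties":{"deltas":{"type":"array"}},"required":["deltas"]}

```bash
mkdir -p pics
cat > h.py <<'E'
import numpy as np, cv2
from station import sense, capture, tip_reach
def ray(c,uv):
    f=240/np.tan(np.radians(c["fovy"])/2)
    R=cv2.Rodrigues(np.array(c["rvec"],float))[0]; t=np.array(c["tvec"],float)
    x=(uv[0]-c["cx"])/f; y=(uv[1]-c["cy"])/f
    if c.get("fish"):
        r=np.hypot(x,y); s=np.sin(r)/r if r>1e-9 else 1; d=np.array([x*s,y*s,np.cos(r)])
    else: d=np.array([x,y,1.])
    return -R.T@t, R.T@d
def at(c,uv,z):
    o,d=ray(c,uv); return o+d*(z-o[2])/d[2]
def proj(c,p):
    f=240/np.tan(np.radians(c["fovy"])/2)
    R=cv2.Rodrigues(np.array(c["rvec"],float))[0]; q=R@np.array(p,float)+np.array(c["tvec"],float).ravel()
    if c.get("fish"):
        r=np.hypot(q[0],q[1]); a=np.arctan2(r,q[2]); k=a/r if r>1e-9 else 1/q[2]; 
    else: k=1/q[2]
    return np.array([c["cx"]+f*k*q[0], c["cy"]+f*k*q[1]])
def cap(n,save):
    c=capture(n); c["fish"]=(n=="wrist"); c["tvec"]=np.array(c["tvec"]).ravel()
    cv2.imwrite("pics/"+save+".png",c["pixels"]); 
    import pickle; pickle.dump(c,open("pics/"+save+".pkl","wb")); return c
def load(s):
    import pickle; return pickle.load(open("pics/"+s+".pkl","rb"))
E
python3 - <<'E'
from h import *
for n in("scene","side","wrist"):
    c=cap(n,n+"0"); print(n,c["fovy"],c["cx"],c["cy"],c["rvec"],c["tvec"], ray(c,(320,240)))
print(tip_reach, sense())
E
```

```text
scene 42.87486249303743 303.67475501204393 230.98779885993974 [ 1.93243288 -0.42076416  0.27644741] [-0.44726161  0.1399918   0.7948411 ] (array([ 0.12678512, -0.80379843,  0.43502488]), array([ 0.40311897,  0.82369435, -0.39994184]))
side 42.54863884308745 321.07769500835747 248.0684827469743 [ 0.4042269  -2.7024445   1.30025224] [0.50218693 0.12122273 1.13083964] (array([0.25804268, 0.91954509, 0.79594959]), array([ 0.22146423, -0.75680222, -0.6151247 ]))
wrist 65.70646984690485 317.58236595229846 245.14169786799658 [3.86442556e-04 3.10754026e+00 4.43668728e-01] [ 0.622073   -0.03430443  0.39111629] (array([ 0.62306169, -0.076444  ,  0.38350229]), array([-0.00899311,  0.266524  , -0.96378633]))
0.019 {'time_s': 0.15, 'joints': array([ 1.48161789e+01,  2.20809551e+01,  3.98517168e-01, -1.96617221e-02,
       -6.84106099e+01, -1.48168382e+01]), 'joint_velocities': array([ 0.04019319, -0.1957251 ,  0.13737232,  0.11769949,  0.06052437,
        0.00476869]), 'effort': array([ 3.86667998e-04, -3.91052306e+01,  1.87588084e+01,  4.22235444e+00,
        1.23758311e-02, -1.38926293e-04]), 'tcp_pos': array([6.24539182e-01, 7.78821785e-06, 2.11215067e-01]), 'ee_rot': array([[-1.37945326e-04, -9.99998627e-01, -1.65157163e-03],
       [-9.99999985e-01,  1.38121905e-04, -1.06801725e-04],
       [ 1.07029696e-04,  1.65155687e-03, -9.99998630e-01]]), 'wrist_force': array([ 0.67414699, -0.3708189 , -0.12018134]), 'moment': array([-0.00678676, -0.04043217, -0.00177746]), 'gripper_force': 0.0, 'gripper_width': 0.9977254798740713}
```

View pics/scene0.png

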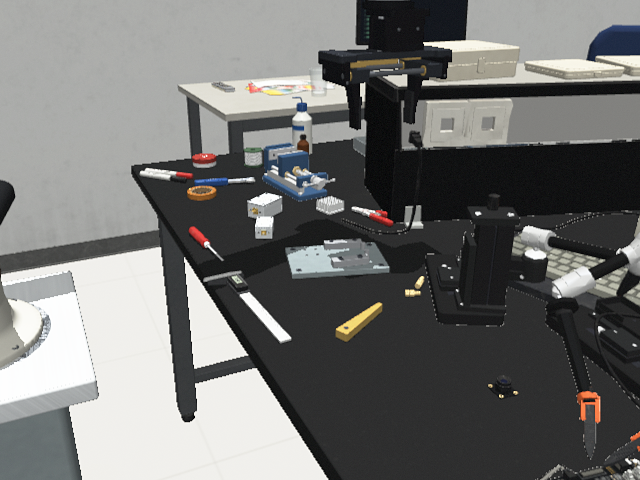

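View pics/wrist0.png

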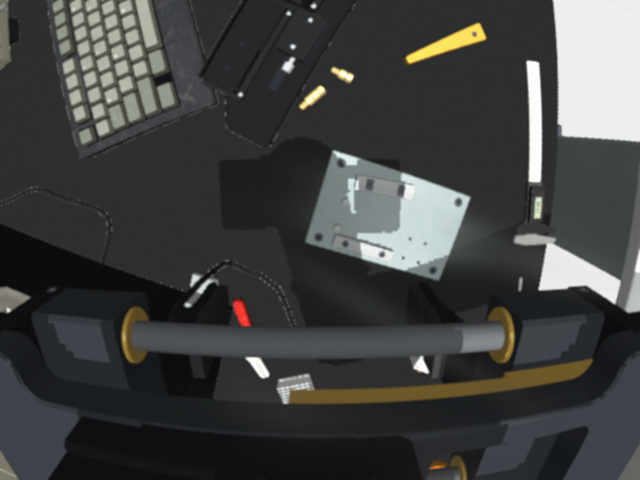

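Scene: fixture (338,258), brass wedge (360,321). Module candidates: the larger box (265,206), a smaller box (264,227) and a finned block (330,205). Wedge look-alikes: brass connectors (415,290). Now the close crop and the side view.

Run:
```python
from h import *
c=load("scene0"); cv2.imwrite("pics/crop0.png",cv2.resize(c["pixels"][180:250,230:360],(780,420),interpolation=cv2.INTER_CUBIC))
s=load("side0")
for uv in[(265,215),(264,234),(338,258)]: print(at(c,uv,0.0), proj(s,at(c,uv,0.0)))
w=load("wrist0")
print("plate corners",[at(w,p,0.01).round(4) for p in[(333,150),(470,196),(438,280),(305,242)]])
print("scene of them",[proj(c,at(w,p,0.01)).round(0) for p in[(333,150),(470,196),(438,280),(305,242)]])
print("wedge",[at(w,p,0.012).round(4) for p in[(478,23),(487,39),(406,57),(410,63)]])
```

```text
[0.5207851  0.24811586 0.        ] [281.52712409 347.77446413]
[0.48460166 0.1595406  0.        ] [316.77908844 317.14703239]
[0.55974142 0.01208693 0.        ] [302.54350028 259.49253198]
plate corners [array([ 0.6068, -0.0662,  0.01  ]), array([ 0.4584, -0.0224,  0.01  ]), array([0.4871, 0.0732, 0.01  ]), array([0.6352, 0.029 , 0.01  ])]
scene of them [array([387., 266.]), array([290., 273.]), array([283., 246.]), array([372., 241.])]
wedge [array([ 0.4526, -0.2127,  0.012 ]), array([ 0.4426, -0.1956,  0.012 ]), array([ 0.5336, -0.1642,  0.012 ]), array([ 0.5295, -0.1581,  0.012 ])]
```

View pics/side0.png

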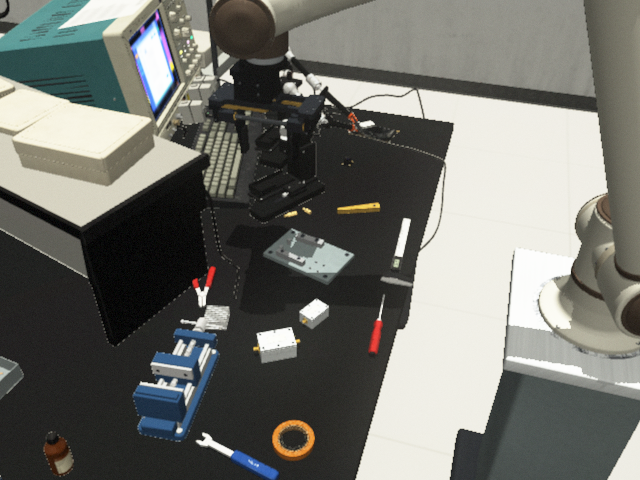

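View pics/crop0.png

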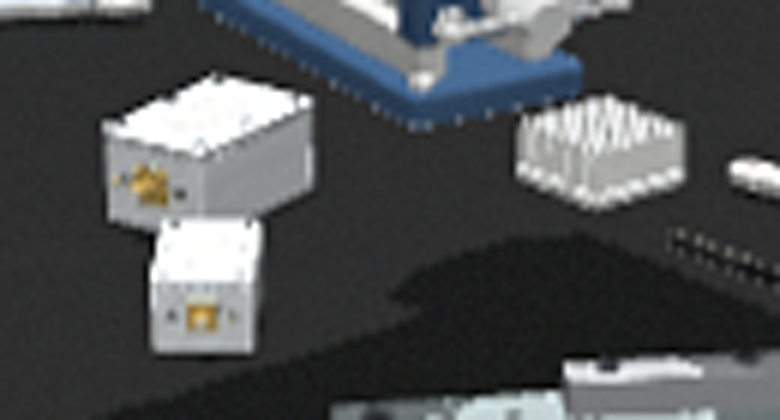

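Larger module at scene (265,206) / side (277,344), jacks on its ends. The smaller box at side (314,313) is the look-alike. Wedge at side (358,208).

Run:
```python
from h import *
c=load("scene0"); s=load("side0")
P=[at(c,(230+x/6,180+y/6),.032) for x,y in[(105,125),(220,75),(312,100),(203,157)]]
for p in P: print("sc",p.round(4), "in side",proj(s,p).round(0))
a=[np.linalg.norm(P[i]-P[(i+1)%4]).round(4) for i in range(4)]; print(a, np.mean(P,0), np.degrees(np.arctan2(*(P[1]-P[0])[[1,0]])),np.degrees(np.arctan2(*(P[2]-P[3])[[1,0]])))
cv2.imwrite("pics/crop1.png",cv2.resize(s["pixels"][285:370,240:340],(800,680)[:2] if 0 else (700,595),interpolation=cv2.INTER_CUBIC))
```

```text
sc [0.4884 0.2558 0.032 ] in side [298. 342.]
sc [0.54   0.2861 0.032 ] in side [262. 349.]
sc [0.5583 0.25   0.032 ] in side [260. 331.]
sc [0.5065 0.2148 0.032 ] in side [295. 323.]
[np.float64(0.0598), np.float64(0.0405), np.float64(0.0626), np.float64(0.0448)] [0.52327992 0.25164118 0.032     ] 30.425045578088085 34.157304858281
```

View pics/crop1.png

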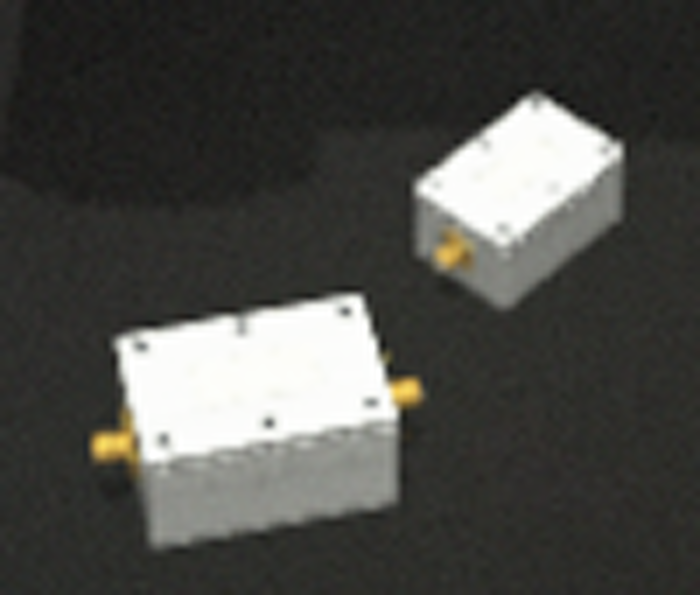

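Request:
arm_command --pt "0 0 1.03 -24.9 10.2 5 -1" --pt "0 0 1.03 -24.9 10.2 5 -1" --pt "0 0 1.03 -24.9 10.2 5 -1" --pt "0 0 1.03 -24.9 10.2 5 -1" --pt "0 0 1.03 -24.9 10.2 5 -1" --pt "0 0 1.03 -24.9 10.2 5 -1" --pt "0 0 1.03 -24.9 10.2 5 -1" --pt "0 0 1.03 -24.9 10.2 5 -1"

```text
time_s: 0.82
tcp_pos: [0.5203, 0.2533, 0.1603]
ee_rot: [[-0.811, -0.585, -0.002], [-0.585, 0.811, -0.0], [0.002, 0.001, -1.0]]
wrist_force: [0.2, -0.5, -0.0]
gripper_width: 0.997
gripper_force: 0.0
```

Request:
arm_command --pt "0 0 0.04 0 0 0 -1" --pt "0 0 0.04 0 0 0 -1" --pt "0 0 0.04 0 0 0 -1"

```text
time_s: 1.07
tcp_pos: [0.5227, 0.2491, 0.1618]
ee_rot: [[-0.833, -0.554, -0.001], [-0.554, 0.833, -0.0], [0.001, -0.0, -1.0]]
wrist_force: [-0.2, -0.9, 0.4]
gripper_width: 1.001
gripper_force: 0.0
```

```bash
cat > seg.py <<'E'
from h import *
def blobs(c,z,lo,hi,amin=300,hsv=False):
    im=cv2.cvtColor(c["pixels"],cv2.COLOR_BGR2HSV)
    m=cv2.inRange(im,np.array(lo),np.array(hi))
    m=cv2.morphologyEx(m,cv2.MORPH_OPEN,np.ones((3,3)))
    for k in cv2.findContours(m,cv2.RETR_EXTERNAL,cv2.CHAIN_APPROX_NONE)[0]:
        if cv2.contourArea(k)<amin: continue
        W=np.array([at(c,p[0],z)[:2] for p in k])*1000
        r=cv2.minAreaRect(W.astype(np.float32)); b=cv2.boxPoints(r)
        e=b[1]-b[0] if np.linalg.norm(b[1]-b[0])>np.linalg.norm(b[2]-b[1]) else b[2]-b[1]
        print(k.reshape(-1,2).mean(0).round(0),"c",np.round(r[0],1),"size",np.round(r[1],1),"yaw",np.degrees(np.arctan2(e[1],e[0])).round(1)%180)
E
python3 - <<'E'
from seg import *
c=cap("wrist","wrist1"); s=sense(); print(s["tcp_pos"],s["ee_rot"].round(3),s["time_s"])
blobs(c,.032,(0,0,190),(180,40,255))
E
```

```text
[0.52298666 0.24880085 0.16191352] [[-0.833 -0.553 -0.   ]
 [-0.553  0.833 -0.   ]
 [ 0.    -0.    -1.   ]] 1.1167
[271. 369.] c [661.8 288.4] size [26.  35.7] yaw 125.6
[238. 310.] c [622.6 231.5] size [29.  19.5] yaw 31.6
[328. 253.] c [529.4 265.2] size [42.3 36.7] yaw 35.2
[259. 142.] c [484.  167.5] size [45.1 30.4] yaw 65.0
[ 90. 112.] c [540.4  18.3] size [ 91.  143.1] yaw 163.4
[568. 124.] c [321.3 376.3] size [330.4 310.3] yaw 38.1
```

View pics/wrist1.png

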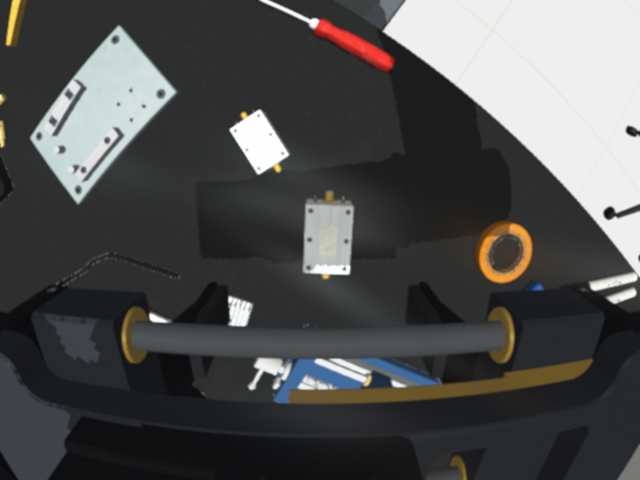

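The module's lid has corners (305,199), (354,200), (352,276), (303,274), shaded by the arm. The small box is at (259,142) and the plate's corners are (119,26), (176,93), (79,203), (31,137).

Run:
```python
from seg import *
c=load("wrist1"); s=sense()
P=np.array([at(c,p,.032)[:2] for p in[(304.5,199),(354,200),(352,276),(303,274)]])*1000
print(P.round(1),P.mean(0)); r=cv2.minAreaRect(P.astype(np.float32)); print(r)
d=P[0]-P[3]+P[1]-P[2]; print("yaw",np.degrees(np.arctan2(d[1],d[0]))%180)
print("tool delta cm", s["ee_rot"].T@(np.r_[P.mean(0)/1000,.03]-s["tcp_pos"])*100, "toolx", np.degrees(np.arctan2(s["ee_rot"][1,0],s["ee_rot"][0,0]))%180)
Q=np.array([at(c,p,.010)[:2] for p in[(119,26),(176,93),(79,203),(31,137)]])*1000
print(Q.round(1),Q.mean(0)); print(cv2.minAreaRect(Q.astype(np.float32)))
```

```text
[[503.3 224.8]
 [481.3 259.2]
 [536.9 296.2]
 [558.9 259.6]] [520.11409776 259.94205731]
((519.9098510742188, 260.38812255859375), (66.7574234008789, 42.730247497558594), 31.960588455200195)
yaw 32.80297296415452
tool delta cm [-0.38057884  1.08717915 13.19123779] toolx 33.578814318241314
[[459.  -19.5]
 [487.5  74.7]
 [633.2  31.1]
 [605.  -63.3]] [546.19940218   5.76296237]
((546.1538696289062, 5.7578887939453125), (98.46461486816406, 152.4073486328125), 73.31629943847656)
```

Request:
arm_command --pt "0 0 0.01 -0.6 1.1 4 -1" --pt "0 0 0.01 -0.6 1.1 8 -1" --pt "0 0 0.01 -0.6 1.1 11 -1" --pt "0 0 0.01 -0.6 1.1 12.9 -1" --pt "0 0 0.01 -0.6 1.1 12.9 -1" --pt "0 0 0.01 -0.6 1.1 12.9 0" --pt "0 0 0.01 -0.6 1.1 12.9 1" --pt "0 0 0.01 -0.6 1.1 12.9 1"

```text
time_s: 1.78
tcp_pos: [0.5233, 0.2623, 0.0352]
ee_rot: [[-0.839, -0.544, 0.003], [-0.544, 0.839, 0.003], [-0.004, 0.0, -1.0]]
wrist_force: [0.7, 0.5, 0.5]
gripper_width: 0.854
gripper_force: 0.0
```

Request:
arm_command --pt "0 0 0 0 0 0 1" --pt "0 0 0 0 0 0 1" --pt "0 0 0 0 0 0 1" --pt "0 0 0 0 0 0 1"

```text
time_s: 2.12
tcp_pos: [0.5221, 0.2617, 0.0336]
ee_rot: [[-0.839, -0.544, 0.001], [-0.544, 0.839, 0.001], [-0.001, 0.0, -1.0]]
wrist_force: [-0.9, -0.8, -0.0]
gripper_width: 0.557
gripper_force: 0.0
```

Request:
arm_command --pt "0 0 0 0 0 0 1" --pt "0 0 0 0 0 0 1" --pt "0 0 0 0 0 0 1" --pt "0 0 0 0 0 0 1"

```text
time_s: 2.45
tcp_pos: [0.5218, 0.2615, 0.033]
ee_rot: [[-0.839, -0.544, -0.0], [-0.544, 0.839, -0.0], [0.0, -0.0, -1.0]]
wrist_force: [-0.2, -0.8, 0.1]
gripper_width: 0.251
gripper_force: 0.0
```

Request:
arm_command --pt "0 0 0 0 0 -2 1" --pt "0 0 0 0 0 -4 1" --pt "0 0 0 0 0 -8 1" --pt "0 0 0 0 0 -8 1"

```text
time_s: 2.78
tcp_pos: [0.526, 0.2641, 0.1204]
ee_rot: [[-0.838, -0.546, 0.012], [-0.546, 0.838, 0.007], [-0.014, -0.001, -1.0]]
wrist_force: [1.7, 0.9, 1.5]
gripper_width: 0.019
gripper_force: 0.0
```

Run:
```python
from h import *
s=sense(); print(s)
F=np.array([.5465,.0046,0]); a=np.radians(-16.6); X=np.array([np.cos(a),np.sin(a),0]);Y=np.array([-X[1],X[0],0])
g=F+X*.007+Y*.004+np.array([0,0,.08])
R=s["ee_rot"]; print("to above (x7,y4):",R.T@(g-s["tcp_pos"])*100, "turn rz", [((np.arctan2(R[1,1],R[0,1])-np.arctan2(Y[1],Y[0]))+np.pi)%(2*np.pi)-np.pi])
```

```text
{'time_s': 2.7833, 'joints': array([ 42.50272952,  22.72062086, -12.75286701,   0.20465493,
       -53.76660731, -99.54582414]), 'joint_velocities': array([ 0.05113763,  2.58863205, -3.59764978, -2.09966495,  5.70518045,
        0.11743965]), 'effort': array([-3.66725083e-01, -3.35645556e+01,  1.34337750e+01,  2.80764811e+00,
       -8.30940083e-01, -1.09941294e-02]), 'tcp_pos': array([0.5260308 , 0.26407436, 0.12041374]), 'ee_rot': array([[-8.37860491e-01, -5.45758452e-01,  1.17264562e-02],
       [-5.45716019e-01,  8.37942279e-01,  6.83835431e-03],
       [-1.35581831e-02, -6.69728092e-04, -9.99907859e-01]]), 'wrist_force': array([1.66014744, 0.92515146, 1.48053139]), 'moment': array([ 0.11845601, -0.2090598 , -0.05197696]), 'gripper_force': 0.0, 'gripper_width': 0.018752271822415945}
to above (x7,y4): [ 11.74183089 -23.1317118    3.89802697] turn rz [np.float64(0.8670187859908385)]
```

The fingers shut on nothing. I'll look again with the hand open and higher.

Request:
arm_command --pt "0 0 0 0 0 -4 -1" --pt "0 0 0 0 0 -7 -1" --pt "0 0 0 0 0 -7 -1" --pt "0 0 0 0 0 -7 -1" --pt "0 0 0 0 0 -7 -1" --pt "0 0 0 0 0 -7 -1"

```text
time_s: 3.28
tcp_pos: [0.5211, 0.261, 0.1815]
ee_rot: [[-0.839, -0.544, -0.002], [-0.544, 0.839, -0.002], [0.003, -0.0, -1.0]]
wrist_force: [0.5, -0.7, 0.1]
gripper_width: 0.386
gripper_force: 0.0
```

Run:
```python
from seg import *
c=cap("wrist","wrist2"); sd=cap("side","side2"); s=sense(); print(s["tcp_pos"],s["time_s"])
a=c["pixels"][120:420,160:480]; b=sd["pixels"][270:390,230:350]
cv2.imwrite("pics/cmp2.png",np.hstack([cv2.resize(a,(420,394)),cv2.resize(b,(380,394))]))
```

```text
[0.52130841 0.26104024 0.18150897] 3.3833
```

View pics/cmp2.png

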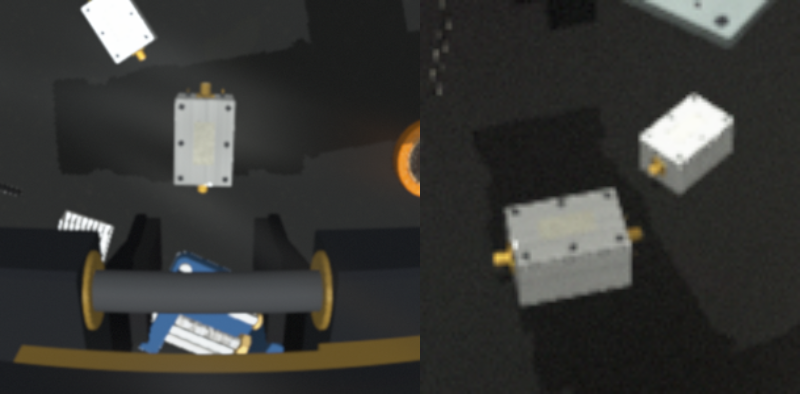

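The module (crop 205,140) has not moved, and the fingers sit further down the picture than it. I'll triangulate its corners with all three cameras.

Run:
```python
from h import *
sc=load("scene0"); sd=load("side2"); w1=load("wrist1"); w2=load("wrist2")
# corner order: nearR(-x, -y), nearL, farL, farR
S=[(291.2,327.3),(296.9,343.2),(261.5,349.9),(256.8,333.4)]
W2=[(293.3,193.1),(339,193.1),(336.7,261.6),(292.5,261.6)]
W1=[(304.5,199),(354,200),(352,276),(303,274)]
C=[(263.8,206.2),(247.5,200.8),(266.7,192.5),(282,196.7)]
def tri(obs):
    A=np.zeros((3,3));b=np.zeros(3)
    for c,uv in obs:
        o,d=ray(c,uv); d/=np.linalg.norm(d); M=np.eye(3)-np.outer(d,d); A+=M;b+=M@o
    return np.linalg.solve(A,b)
for n,c,L in(("side",sd,S),("w2",w2,W2),("w1",w1,W1),("scene",sc,C)):
    P=np.array([at(c,p,.032) for p in L]); print(n,(P.mean(0)*1000).round(1), (P[:,:2]*1000).round(0).tolist())
P=[tri([(sd,S[i]),(sc,C[i])]) for i in range(4)]; print("side+scene",np.round(np.array(P)*1000,1).tolist(),np.mean(P,0))
P=[tri([(sd,S[i]),(sc,C[i]),(w2,W2[i])]) for i in range(4)]; print("all",np.round(np.array(P)*1000,1).tolist(),np.mean(P,0))
t=sense()["tcp_pos"]; print(t,"TCP in side",proj(sd,t),"wrist",proj(w2,t), ray(w2,(w2["cx"],w2["cy"])))
```

```text
side [525.  257.7  32. ] [[510.0, 226.0], [489.0, 258.0], [540.0, 289.0], [561.0, 257.0]]
w2 [520.9 260.1  32. ] [[505.0, 227.0], [483.0, 260.0], [537.0, 294.0], [559.0, 260.0]]
w1 [520.1 259.9  32. ] [[503.0, 225.0], [481.0, 259.0], [537.0, 296.0], [559.0, 260.0]]
scene [523.3 251.6  32. ] [[506.0, 215.0], [488.0, 256.0], [540.0, 286.0], [558.0, 250.0]]
side+scene [[510.4, 223.7, 28.7], [489.2, 257.6, 31.4], [540.6, 288.3, 31.0], [561.1, 255.6, 30.0]] [0.52534183 0.25632153 0.03028377]
all [[508.7, 225.4, 28.9], [487.1, 259.0, 31.9], [539.3, 291.2, 31.7], [560.5, 257.9, 30.3]] [0.52393607 0.2583868  0.03068139]
[0.52130841 0.26104024 0.18150897] TCP in side [274.91833558 272.54745203] wrist [315.13423794 298.16908442] (array([0.45561968, 0.21966782, 0.35416848]), array([ 0.23107062,  0.15129096, -0.96110219]))
```

View pics/side2.png

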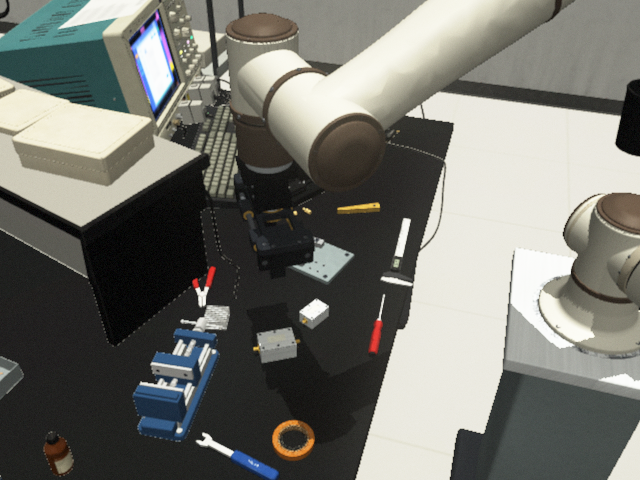

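Run:
```python
from h import *
c=load("scene0"); t=np.array([.6245,0,.2112])
for dz in(.0,-.019,.03,.051):
  print(dz,[proj(c,t+[sx*w,0,dz]).round(0).tolist() for w in(.0435,.0585) for sx in(-1,1)])
w=load("wrist0")
for dz in(.0,-.019,.03,.051): print("w",dz,[proj(w,t+[sx*.0435,0,dz]).round(0).tolist() for sx in(-1,1)])
# pixel column profile of dark finger bottoms in scene0
g=cv2.cvtColor(c["pixels"],cv2.COLOR_BGR2GRAY)
for u in(345,350,355,360,365,395,400,405,410,415,420):
  print(u, "".join("#" if v<45 else "." for v in g[70:140,u]))
```

```text
0.0 [[357.0, 134.0], [405.0, 128.0], [348.0, 135.0], [413.0, 127.0]]
-0.019 [[356.0, 146.0], [404.0, 140.0], [348.0, 147.0], [412.0, 139.0]]
0.03 [[357.0, 114.0], [406.0, 109.0], [349.0, 115.0], [414.0, 108.0]]
0.051 [[358.0, 100.0], [407.0, 96.0], [349.0, 101.0], [415.0, 95.0]]
w 0.0 [[399.0, 294.0], [229.0, 294.0]]
w -0.019 [[392.0, 280.0], [237.0, 281.0]]
w 0.03 [[412.0, 321.0], [215.0, 321.0]]
w 0.051 [[424.0, 346.0], [202.0, 346.0]]
345 #################.....................................................
350 #..........##############################################.............
355 ###########################################################...........
360 #############..............################################...........
365 ############....................##################....................
395 ...................###################################################
400 ....#............#.###################################################
405 .................###################################..................
410 ....##################################################.........#######
415 ....######################################....................###..#..
420 .....#########################....................................###.
```

In scene0 the fingertips show about 25 mm higher than TCP minus tip_reach predicts, so the open fingers probably passed over the lid. I'll come down part open and find the real depth by feel.

Request:
arm_command --pt "0 0 0 0 -0.3 4 -0.25" --pt "0 0 0 0 -0.3 8 -0.25" --pt "0 0 0 0 -0.3 12 -0.25" --pt "0 0 0 0 -0.3 14 -0.25" --pt "0 0 0 0 -0.3 15 -0.25" --pt "0 0 0 0 -0.3 15 -0.25" --pt "0 0 0 0 -0.3 15 -0.25"

```text
time_s: 3.97
tcp_pos: [0.5241, 0.2593, 0.0332]
ee_rot: [[-0.839, -0.544, 0.0], [-0.544, 0.839, -0.0], [-0.0, -0.001, -1.0]]
wrist_force: [-0.1, 0.3, 1.4]
gripper_width: 0.622
gripper_force: 0.0
```

Run:
```python
from h import *
s=sense(); print(s["tcp_pos"],s["wrist_force"],s["gripper_width"])
c=cap("side","side3"); cs=cap("scene","scene3")
t=s["tcp_pos"]; Y=s["ee_rot"][:,1]
for n,k in(("side",c),("scene",cs)): print(n,[(dz,[proj(k,t+Y*q+[0,0,dz]).round(0).tolist() for q in(-.027,.027)]) for dz in(-.019,0,.01)])
a=cv2.resize(c["pixels"][270:370,220:340],(400,333),interpolation=cv2.INTER_CUBIC); b=cv2.resize(cs["pixels"][140:240,210:330],(400,333),interpolation=cv2.INTER_CUBIC)
cv2.imwrite("pics/cmp3.png",np.hstack([a,b]))
```

```text
[0.52409877 0.25927079 0.03323815] [-0.06908619  0.3375615   1.4183401 ] 0.621688891229633
side [(-0.019, [[274.0, 335.0], [281.0, 358.0]]), (0, [[273.0, 327.0], [281.0, 350.0]]), (0.01, [[273.0, 323.0], [280.0, 346.0]])]
scene [(-0.019, [[276.0, 209.0], [253.0, 204.0]]), (0, [[275.0, 200.0], [253.0, 195.0]]), (0.01, [[275.0, 195.0], [253.0, 190.0]])]
```

View pics/cmp3.png

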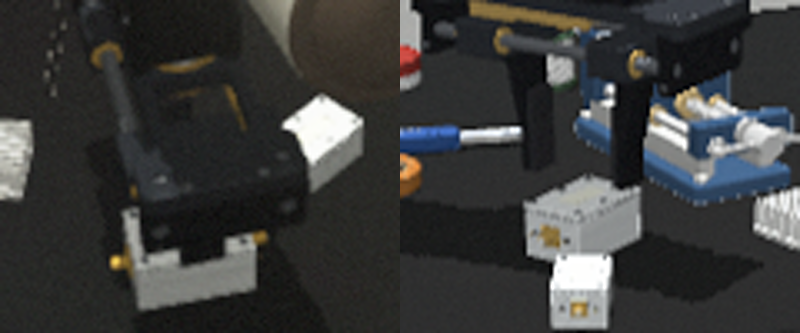

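In the scene half, the tips sit at crop (538,168) and (628,188), about 8 mm above the reported TCP. So the true tip height is about TCP+8 mm (z 0.041), just over the lid, and both fingers straddle it. I'll lower with a force check.

Request:
arm_command --pt "0 0 0 0 0 0.4 -0.25" --pt "0 0 0 0 0 0.8 -0.25" --pt "0 0 0 0 0 1.2 -0.25" --pt "0 0 0 0 0 1.2 -0.25"

```text
time_s: 4.4
tcp_pos: [0.5231, 0.2587, 0.0206]
ee_rot: [[-0.839, -0.544, -0.001], [-0.544, 0.839, -0.0], [0.001, 0.0, -1.0]]
wrist_force: [-0.4, -0.1, 0.2]
gripper_width: 0.623
gripper_force: 0.0
```

Request:
arm_command --pt "0 0 0 0 0 0.3 -0.25" --pt "0 0 0 0 0 0.6 -0.25" --pt "0 0 0 0 0 0.6 -0.25"

```text
time_s: 4.65
tcp_pos: [0.5232, 0.2587, 0.0143]
ee_rot: [[-0.839, -0.544, -0.001], [-0.544, 0.839, -0.001], [0.001, -0.0, -1.0]]
wrist_force: [-0.0, 0.7, -0.0]
gripper_width: 0.626
gripper_force: 0.0
```

Request:
arm_command --pt "0 0 0 0 0 0.4 -0.25" --pt "0 0 0 0 0 0.8 -0.25" --pt "0 0 0 0 0 0.8 -0.25"

```text
time_s: 4.9
tcp_pos: [0.523, 0.2586, 0.006]
ee_rot: [[-0.839, -0.544, -0.001], [-0.544, 0.839, -0.001], [0.002, -0.0, -1.0]]
wrist_force: [-0.7, -0.6, 0.1]
gripper_width: 0.621
gripper_force: 0.0
```

Request:
arm_command --pt "0 0 0 0 0 0 1" --pt "0 0 0 0 0 0 1" --pt "0 0 0 0 0 0 1" --pt "0 0 0 0 0 0 1" --pt "0 0 0 0 0 0 1"

```text
time_s: 5.32
tcp_pos: [0.5236, 0.2591, 0.0072]
ee_rot: [[-0.839, -0.544, 0.0], [-0.544, 0.839, 0.0], [-0.0, 0.0, -1.0]]
wrist_force: [0.9, 0.3, -0.3]
gripper_width: 0.456
gripper_force: 29.8
```

Request:
arm_command --pt "0 0 0 0 0 -2 1" --pt "0 0 0 0 0 -5 1" --pt "0 0 0 0 0 -8 1" --pt "0 0 0 0 0 -8 1" --pt "0 0 0 0 0 -8 1"

```text
time_s: 5.73
tcp_pos: [0.5242, 0.2597, 0.0889]
ee_rot: [[-0.839, -0.544, 0.003], [-0.544, 0.839, 0.003], [-0.004, 0.001, -1.0]]
wrist_force: [-0.3, -0.8, -2.4]
gripper_width: 0.46
gripper_force: 29.8
```

```bash
cat >> h.py <<'E'
F=np.array([.5465,.0046,0]); fa=np.radians(-16.6); FX=np.array([np.cos(fa),np.sin(fa),0]);FY=np.array([-FX[1],FX[0],0])
def fx(p): d=np.array(p)-F; return np.array([d@FX,d@FY,d[2]])*1000
def go(x,y,z):
    s=sense(); R=s["ee_rot"]; g=F+FX*x/1000+FY*y/1000+np.array([0,0,z])
    rz=(np.arctan2(R[1,1],R[0,1])-np.arctan2(FY[1],FY[0])+np.pi)%(2*np.pi)-np.pi
    print("t",s["time_s"],"fixt",fx(s["tcp_pos"]).round(1),"w",s["gripper_width"].round(3),s["gripper_force"],"delta cm",(R.T@(g-s["tcp_pos"])*100).round(2),"rz",round(rz,3))
E
python3 -c "
from h import *
go(5,7,.085)"
```

```text
Traceback (most recent call last):
  File "h.py", line 31, in go
    print("t",s["time_s"],"fixt",fx(s["tcp_pos"]).round(1),"w",s["gripper_width"].round(3),s["gripper_force"],"delta cm",(R.T@(g-s["tcp_pos"])*100).round(2),"rz",round(rz,3))
                                                               ^^^^^^^^^^^^^^^^^^^^^^^^
AttributeError: 'float' object has no attribute 'round'
```

```bash
sed -i 's/s\["gripper_width"\].round(3)/round(s["gripper_width"],3)/' h.py
python3 -c "
from h import *
go(5,7,.085)"
```

```text
t 5.7333 fixt [-94.2 238.1  88.9] w 0.46 29.806404411792755 delta cm [ 11.15 -22.55   0.32] rz 0.865
```

Request:
arm_command --pt "0 0 0.11 1.9 -3.8 0 1" --pt "0 0 0.22 3.8 -7.5 0 1" --pt "0 0 0.33 5.6 -11.3 0 1" --pt "0 0 0.44 7.5 -15 0 1" --pt "0 0 0.55 9.3 -18.8 0 1" --pt "0 0 0.66 11.15 -22.5 0 1" --pt "0 0 0.78 11.15 -22.5 0 1" --pt "0 0 0.865 11.15 -22.5 0 1"

```text
time_s: 6.4
tcp_pos: [0.5508, 0.0064, 0.0851]
ee_rot: [[-0.955, 0.296, -0.004], [0.296, 0.955, -0.001], [0.004, -0.002, -1.0]]
wrist_force: [0.1, 0.4, -1.3]
gripper_width: 0.457
gripper_force: 29.8
```

Request:
arm_command --pt "0 0 0 0 0 0 1" --pt "0 0 0 0 0 0 1" --pt "0 0 0 0 0 0 1"

```text
time_s: 6.65
tcp_pos: [0.5517, 0.0098, 0.0862]
ee_rot: [[-0.959, 0.284, -0.002], [0.284, 0.959, -0.0], [0.002, -0.001, -1.0]]
wrist_force: [0.7, -0.1, -0.5]
gripper_width: 0.457
gripper_force: 29.8
```

Run:
```python
from h import *
c=cap("wrist","wrist5"); go(5,7,.085)
# where plate corners should show
for p in[(-78,-50),(-78,50),(78,-50),(78,50)]: print(p,proj(c,F+FX*p[0]/1e3+FY*p[1]/1e3+[0,0,.01]).round(0))
```

```text
t 6.7 fixt [ 3.7  6.7 86.4] w 0.46 29.806499183177948 delta cm [-0.13  0.03  0.14] rz 0.002
(-78, -50) [234. 137.]
(-78, 50) [384. 137.]
(78, -50) [246. 344.]
(78, 50) [373. 345.]
```

View pics/wrist5.png

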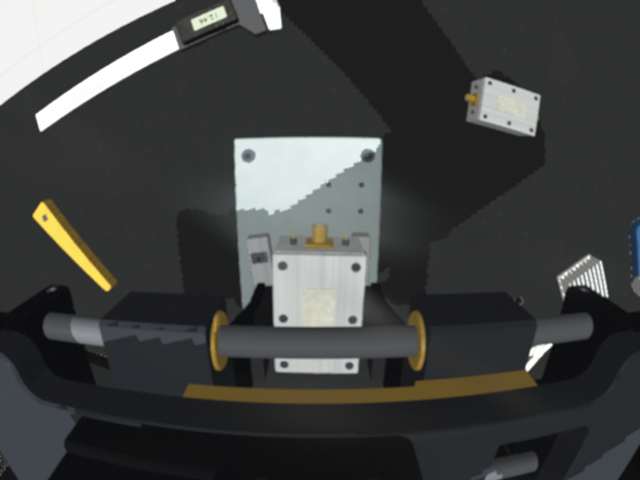

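The plate corners fall within 2 px of prediction, the held module is centred over the plate (lid near edge at (275–367,250)), and the wedge runs from butt (44,207) to nose (112,287). Lowering.

Request:
arm_command --pt "0 0 0 -0.1 0 2.5 1" --pt "0 0 0 -0.1 0 4.8 1" --pt "0 0 0 -0.1 0 6 1" --pt "0 0 0 -0.1 0 6.5 1" --pt "0 0 0 -0.1 0 6.7 1" --pt "0 0 0 -0.1 0 6.7 1" --pt "0 0 0 -0.1 0 6.7 1"

```text
time_s: 7.28
tcp_pos: [0.5541, 0.0097, 0.0209]
ee_rot: [[-0.959, 0.285, 0.002], [0.285, 0.959, 0.0], [-0.002, 0.001, -1.0]]
wrist_force: [-0.1, 0.1, -1.7]
gripper_width: 0.457
gripper_force: 29.8
```

Request:
arm_command --pt "0 0 0 0 0 0.1 1" --pt "0 0 0 0 0 0.2 1" --pt "0 0 0 0 0 0.2 1"

```text
time_s: 7.53
tcp_pos: [0.5535, 0.0093, 0.0185]
ee_rot: [[-0.958, 0.286, 0.001], [0.286, 0.958, 0.0], [-0.001, 0.001, -1.0]]
wrist_force: [0.3, 0.1, -2.9]
gripper_width: 0.457
gripper_force: 29.8
```

Run:
```python
from h import *
go(17,10,.017); print(sense()["wrist_force"])
c=load("wrist5")
P=[at(c,p,.012)[:2]*1000 for p in[(34,213),(46,200),(116,283),(107,291)]]
print(np.round(P,1))
# segment wedge
hsv=cv2.cvtColor(c["pixels"],cv2.COLOR_BGR2HSV)[180:300,20:130]
m=cv2.inRange(hsv,np.array((15,120,60)),np.array((35,255,255)))
k=max(cv2.findContours(m,0,cv2.CHAIN_APPROX_NONE)[0],key=cv2.contourArea)
W=np.array([at(c,q[0]+[20,180],.012)[:2]*1000 for q in k],np.float32)
h=cv2.approxPolyDP(cv2.convexHull(W),3,True).reshape(-1,2); print(h.round(1))
w0=load("wrist0"); hsv=cv2.cvtColor(w0["pixels"],cv2.COLOR_BGR2HSV)[10:75,395:500]
m=cv2.inRange(hsv,np.array((15,120,60)),np.array((35,255,255)))
k=max(cv2.findContours(m,0,cv2.CHAIN_APPROX_NONE)[0],key=cv2.contourArea)
W=np.array([at(w0,q[0]+[395,10],.012)[:2]*1000 for q in k],np.float32)
print(cv2.approxPolyDP(cv2.convexHull(W),3,True).reshape(-1,2).round(1))
```

```text
t 7.5333 fixt [ 5.4  6.5 18.5] w 0.457 29.80645626783371 delta cm [-1.16  0.35  0.15] rz -0.0
[ 0.27497674  0.13093809 -2.85927993]
[[ 450.4 -209.6]
 [ 445.3 -190.5]
 [ 529.6 -151.4]
 [ 533.7 -163.7]]
[[ 450.3 -212.4]
 [ 533.2 -165.7]
 [ 529.6 -151.4]
 [ 446.1 -185.7]
 [ 444.1 -196.6]]
[[ 450.1 -213.1]
 [ 533.6 -166.4]
 [ 534.7 -157.7]
 [ 446.3 -193.8]
 [ 443.6 -198.9]]
```

Request:
arm_command --pt "0 0 0 0 0 0.1 1" --pt "0 0 0 0 0 0.2 1" --pt "0 0 0 0 0 0.2 1"

```text
time_s: 7.78
tcp_pos: [0.5536, 0.0093, 0.0171]
ee_rot: [[-0.958, 0.285, 0.001], [0.285, 0.958, -0.0], [-0.001, 0.0, -1.0]]
wrist_force: [-1.7, 0.8, 5.0]
gripper_width: 0.456
gripper_force: 29.8
```

Request:
arm_command --pt "0 0 0 0 0 0.05 1" --pt "0 0 0 0 0 0.1 1" --pt "0 0 0 0 0 0.1 1"

```text
time_s: 8.03
tcp_pos: [0.5537, 0.0093, 0.0171]
ee_rot: [[-0.958, 0.285, 0.001], [0.285, 0.958, -0.0], [-0.001, 0.0, -1.0]]
wrist_force: [-4.3, 0.6, 11.8]
gripper_width: 0.455
gripper_force: 29.8
```

Request:
arm_command --pt "0 0 0 0 0 -0.15 1" --pt "0 0 0 0 0.1 -0.15 1" --pt "0 0 0 0 0.2 -0.15 1" --pt "0 0 0 0 0.3 -0.15 1" --pt "0 0 0 0 0.3 -0.15 1"

```text
time_s: 8.45
tcp_pos: [0.5543, 0.0115, 0.0171]
ee_rot: [[-0.958, 0.285, -0.0], [0.285, 0.958, -0.001], [-0.0, -0.001, -1.0]]
wrist_force: [-1.9, -3.6, 6.2]
gripper_width: 0.458
gripper_force: 29.8
```

Request:
arm_command --pt "0 0 0 0 0.05 0 1" --pt "0 0 0 0 0.1 0 1" --pt "0 0 0 0 0.1 0 1"

```text
time_s: 8.7
tcp_pos: [0.5544, 0.0119, 0.0172]
ee_rot: [[-0.958, 0.285, -0.001], [0.285, 0.958, -0.002], [0.0, -0.002, -1.0]]
wrist_force: [-0.9, -4.8, 6.5]
gripper_width: 0.456
gripper_force: 29.8
```

Request:
arm_command --pt "0 0 0 0 0 -0.07 1" --pt "0 0 0 0 0.05 -0.07 1" --pt "0 0 0 0 0.1 -0.07 1" --pt "0 0 0 0 0.1 -0.07 1"

```text
time_s: 9.03
tcp_pos: [0.5543, 0.012, 0.0172]
ee_rot: [[-0.958, 0.285, -0.002], [0.285, 0.958, -0.003], [0.001, -0.003, -1.0]]
wrist_force: [0.0, -7.8, 2.1]
gripper_width: 0.457
gripper_force: 29.8
```

The wall is felt. Now I'll slide to the pins with light wall pressure.

Request:
arm_command --pt "0 0 0 0 -0.1 0 1" --pt "0 0 0 -0.3 -0.1 0 1" --pt "0 0 0 -0.6 -0.1 0 1" --pt "0 0 0 -0.8 -0.1 0 1" --pt "0 0 0 -0.9 -0.1 0 1" --pt "0 0 0 -1.0 -0.1 0 1" --pt "0 0 0 -1.0 -0.1 0 1"

```text
time_s: 9.62
tcp_pos: [0.5611, 0.0097, 0.0171]
ee_rot: [[-0.958, 0.286, -0.007], [0.286, 0.958, -0.001], [0.006, -0.003, -1.0]]
wrist_force: [-8.0, -1.9, 8.7]
gripper_width: 0.457
gripper_force: 29.8
```

```bash
python3 -c "
from h import *
go(17,10,.017); print(FX@sense()['wrist_force'],FY@sense()['wrist_force'])"
```

```text
t 9.6167 fixt [12.6  9.  17.1] w 0.457 29.76596027612686 delta cm [-0.44  0.1   0.01] rz -0.0
-7.128463197873254 -4.1174279101037605
```

Request:
arm_command --pt "0 0 0 0 0 -0.1 1" --pt "0 0 0 -0.05 0 -0.1 1" --pt "0 0 0 -0.1 0 -0.1 1" --pt "0 0 0 -0.1 0 -0.1 1"

```text
time_s: 9.95
tcp_pos: [0.5627, 0.0092, 0.0173]
ee_rot: [[-0.958, 0.286, -0.005], [0.286, 0.958, -0.001], [0.005, -0.003, -1.0]]
wrist_force: [-4.8, -3.4, 2.1]
gripper_width: 0.455
gripper_force: 29.7
```

```bash
python3 -c "
from h import *
c=cap('wrist','wrist6'); cap('scene','scene6'); cap('side','side6')
go(17,10,.017); print(FX@sense()['wrist_force'],FY@sense()['wrist_force'])
for p in [(-13,-10),(-13,30)]: print(p,proj(c,F+FX*p[0]/1e3+FY*p[1]/1e3+[0,0,.042]).round(0))
g=cv2.cvtColor(c['pixels'],cv2.COLOR_BGR2GRAY)
for u in (290,300,310,340): print(u,g[150:300:3,u].tolist())
for v in (300,): print(v,g[v,230:400:3].tolist())
"
```

```text
t 10.1 fixt [14.2  9.1 17.3] w 0.46 29.747975170612335 delta cm [-0.28  0.09  0.03] rz -0.0
-3.8727813570283973 -3.7744931894823015
(-13, -10) [273. 263.]
(-13, 30) [368. 263.]
290 [237, 238, 239, 238, 237, 237, 237, 238, 238, 238, 239, 240, 240, 240, 239, 237, 236, 235, 235, 234, 234, 234, 233, 234, 232, 230, 174, 149, 146, 123, 89, 97, 134, 133, 160, 199, 213, 213, 212, 212, 212, 212, 212, 213, 214, 214, 214, 214, 214, 214]
300 [240, 239, 240, 240, 240, 240, 239, 239, 238, 239, 238, 238, 238, 236, 236, 236, 235, 235, 235, 236, 236, 235, 230, 232, 158, 154, 153, 151, 147, 132, 134, 133, 131, 132, 150, 196, 215, 214, 212, 212, 211, 211, 212, 211, 211, 212, 213, 213, 213, 214]
310 [241, 240, 240, 240, 240, 240, 239, 239, 239, 239, 238, 238, 237, 237, 236, 236, 237, 237, 236, 235, 232, 223, 160, 158, 157, 155, 149, 148, 145, 124, 99, 104, 132, 131, 154, 192, 217, 216, 214, 213, 211, 211, 210, 211, 211, 211, 206, 216, 214, 211]
340 [240, 241, 241, 241, 241, 240, 241, 240, 240, 238, 238, 238, 238, 238, 225, 161, 160, 160, 158, 157, 156, 156, 156, 155, 154, 153, 153, 151, 149, 139, 133, 129, 130, 132, 155, 167, 211, 210, 210, 209, 208, 207, 207, 205, 204, 202, 202, 201, 200, 201]
300 [161, 162, 162, 157, 153, 158, 156, 55, 16, 16, 19, 25, 26, 25, 105, 214, 216, 217, 216, 213, 214, 213, 209, 211, 216, 214, 212, 217, 215, 212, 216, 217, 216, 218, 219, 209, 200, 202, 199, 204, 204, 201, 204, 208, 183, 70, 65, 60, 54, 47, 42, 38, 114, 143, 89, 38, 35]
```

Lid near edge is at row 255 against 263 when seated, so it is still about 3 mm short and the force so far was friction. Continue.

Request:
arm_command --pt "0 0 0 -0.08 0 -0.03 1" --pt "0 0 0 -0.16 0 -0.03 1" --pt "0 0 0 -0.24 0 -0.03 1" --pt "0 0 0 -0.24 0 -0.03 1"

```text
time_s: 10.43
tcp_pos: [0.5652, 0.0084, 0.0174]
ee_rot: [[-0.958, 0.286, -0.005], [0.286, 0.958, -0.001], [0.005, -0.003, -1.0]]
wrist_force: [-4.6, -2.5, 0.3]
gripper_width: 0.452
gripper_force: 29.7
```

```bash
python3 -c "
from h import *
go(17,10,.017); print(FX@sense()['wrist_force'],FY@sense()['wrist_force'])"
```

```text
t 10.4333 fixt [16.8  9.  17.4] w 0.452 29.742850363254547 delta cm [-0.02  0.1   0.04] rz -0.0
-3.67707023453036 -3.7037258438009597
```

Request:
arm_command --pt "0 0 0 -0.05 0 0 1" --pt "0 0 0 -0.1 0 0 1" --pt "0 0 0 -0.15 0 0 1" --pt "0 0 0 -0.15 0 0 1"

```text
time_s: 10.77
tcp_pos: [0.5666, 0.008, 0.0174]
ee_rot: [[-0.958, 0.286, -0.005], [0.286, 0.958, -0.001], [0.005, -0.003, -1.0]]
wrist_force: [-4.5, -2.9, 0.1]
gripper_width: 0.453
gripper_force: 29.7
```

```bash
python3 -c "
from h import *
go(17,10,.017); print(FX@sense()['wrist_force'],FY@sense()['wrist_force'])"
```

```text
t 10.7667 fixt [18.3  9.  17.4] w 0.453 29.740881621837616 delta cm [0.13 0.1  0.04] rz -0.0
-3.4445557140386955 -4.022489731424108
```

Request:
arm_command --pt "0 0 0 -0.05 0 0 1" --pt "0 0 0 -0.1 0 0 1" --pt "0 0 0 -0.15 0 0 1" --pt "0 0 0 -0.15 0 0 1"

```text
time_s: 11.1
tcp_pos: [0.5671, 0.0078, 0.0174]
ee_rot: [[-0.958, 0.286, -0.007], [0.286, 0.958, -0.001], [0.006, -0.003, -1.0]]
wrist_force: [-6.8, -2.0, 1.2]
gripper_width: 0.459
gripper_force: 29.7
```

```bash
cat >> h.py <<'E'
def f():
    go(17,10,.017); w=sense()['wrist_force']; print("Fx,Fy,Fz",FX@w,FY@w,w[2])
E
python3 -c "
from h import *
f()"
```

```text
t 11.1 fixt [18.8  9.  17.4] w 0.459 29.736430048942566 delta cm [0.18 0.1  0.04] rz -0.001
Fx,Fy,Fz -5.983137089176447 -3.876449344726578 1.1753662143886154
```

Request:
arm_command --pt "0 0 0 -0.05 0 0 1" --pt "0 0 0 -0.1 0 0 1" --pt "0 0 0 -0.1 0 0 1"

```text
time_s: 11.35
tcp_pos: [0.5671, 0.0078, 0.0174]
ee_rot: [[-0.958, 0.286, -0.009], [0.286, 0.958, -0.001], [0.008, -0.004, -1.0]]
wrist_force: [-8.9, 0.7, 3.8]
gripper_width: 0.46
gripper_force: 29.7
```

Run:
```python
from h import *
f(); c=cap('wrist','wrist7'); cap('side','side7'); cap('scene','scene7')
for p in [(-13,-10),(-13,30)]: print(p,proj(c,F+FX*p[0]/1e3+FY*p[1]/1e3+[0,0,.042]).round(0))
g=cv2.cvtColor(c['pixels'],cv2.COLOR_BGR2GRAY)
for u in (300,340): print(u,g[240:280,u].tolist())
```

```text
t 11.35 fixt [18.9  8.9 17.4] w 0.46 29.73211258649826 delta cm [0.19 0.11 0.04] rz -0.001
Fx,Fy,Fz -8.687392138659979 -1.8477634989007117 3.81606283316956
(-13, -10) [273. 252.]
(-13, 30) [368. 253.]
300 [134, 134, 134, 133, 131, 130, 131, 131, 132, 132, 139, 151, 152, 152, 170, 197, 211, 214, 214, 214, 213, 213, 213, 213, 213, 213, 212, 212, 212, 211, 211, 211, 211, 210, 210, 211, 211, 210, 211, 211]
340 [134, 132, 130, 129, 130, 128, 131, 131, 133, 132, 132, 142, 159, 160, 154, 170, 195, 208, 211, 210, 210, 210, 209, 209, 210, 209, 209, 209, 209, 208, 207, 207, 207, 207, 206, 206, 207, 205, 206, 205]
```

Pins felt (force rises, no travel), and the near edge is at row 252–255 as predicted. Relax, release, lift.

Request:
arm_command --pt "0 0 0 0.06 -0.03 -0.04 1" --pt "0 0 0 0.06 -0.03 -0.04 1" --pt "0 0 0 0.06 -0.03 -0.04 0" --pt "0 0 0 0.06 -0.03 -0.04 -0.2" --pt "0 0 0 0.06 -0.03 -0.04 -0.2" --pt "0 0 0 0.06 -0.03 -0.04 -0.2"

```text
time_s: 12.0
tcp_pos: [0.572, 0.0085, 0.0193]
ee_rot: [[-0.958, 0.286, 0.003], [0.286, 0.958, 0.001], [-0.003, 0.002, -1.0]]
wrist_force: [0.1, 0.2, 0.1]
gripper_width: 0.584
gripper_force: 0.0
```

Request:
arm_command --pt "0 0 0 0 0 -2 -0.2" --pt "0 0 0 0 0 -6 -0.2" --pt "0 0 0 0 0 -10 -1" --pt "0 0 0 0 0 -10 -1" --pt "0 0 0 0 0 -10 -1"

```text
time_s: 12.42
tcp_pos: [0.5732, 0.0088, 0.1224]
ee_rot: [[-0.958, 0.286, 0.009], [0.286, 0.958, 0.002], [-0.008, 0.005, -1.0]]
wrist_force: [-1.4, 0.2, -0.7]
gripper_width: 0.75
gripper_force: 0.0
```

Run:
```python
from h import *
f(); c=cap('wrist','wrist8'); cs=cap('scene','scene8'); sd=cap('side','side8')
# lid rectangle by edge profile
g=cv2.cvtColor(c['pixels'],cv2.COLOR_BGR2GRAY)
C=[(-13,-10),(-13,30),(47,30),(47,-10)]
for n,k in(("w",c),("sc",cs),("sd",sd)): print(n,[proj(k,F+FX*p[0]/1e3+FY*p[1]/1e3+[0,0,.042]).round(0).tolist() for p in C])
from seg import blobs
for n in("scene7","scene8"): 
  k=load(n); print(n, k["pixels"][240:262:3,300:380:6,1].tolist() if 0 else "")
blobs(sd,.042,(0,0,150),(180,45,255),120)
# wedge target in fixture/world
gp=np.array([.4672,-.1937,.05]); s=sense();R=s["ee_rot"]; a=np.radians(22.2)
print("to wedge cm",(R.T@(gp+[0,0,.07]-s["tcp_pos"])*100).round(2),"rz",(np.arctan2(R[1,1],R[0,1])-(a+np.pi/2)))
```

```text
t 12.4167 fixt [ 24.4  11.6 122.4] w 0.75 0.0 delta cm [ 0.82 -0.21 10.53] rz 0.0
Fx,Fy,Fz -1.3482563221698753 -0.23500699394370544 -0.7143451803363571
w [[286.0, 199.0], [344.0, 199.0], [342.0, 280.0], [288.0, 281.0]]
sc [[327.0, 241.0], [322.0, 231.0], [358.0, 229.0], [363.0, 239.0]]
sd [[318.0, 242.0], [307.0, 252.0], [282.0, 242.0], [293.0, 232.0]]
scene7 
scene8 
[213. 444.] c [534.5 478.9] size [18.9 55.3] yaw 174.9
[629. 457.] c [-27.3 326.6] size [118.4  32.5] yaw 65.6
[163. 385.] c [656.8 404.7] size [69. 21.] yaw 6.7
[204. 355.] c [620.5 336.5] size [13.3 50.7] yaw 97.0
[212. 319.] c [643.4 254.8] size [51.9 62.7] yaw 105.3
[315. 309.] c [482.5 182.5] size [46.  31.4] yaw 64.7
[202. 295.] c [682.6 210.1] size [21.4 47.1] yaw 115.7
[632. 294.] c [-54.8 -28.8] size [60.1 17.2] yaw 59.5
[330. 262.] c [501.2  50.6] size [95.2 69.3] yaw 73.5
[298. 241.] c [570.2   6.2] size [39.6 58.6] yaw 164.4
[402. 237.] c [374.8 -69.9] size [ 16.6 129.1] yaw 93.0
[170. 104.] c [1100.4 -475.7] size [ 14.3 270. ] yaw 102.0
[497. 274.] c [ 319.3 -154.1] size [ 741.3 1255.3] yaw 90.4
[ 75. 149.] c [1324.1 -219.7] size [417.9 793.2] yaw 163.0
[204.  74.] c [1107.4 -692.2] size [ 65.4 130. ] yaw 117.9
[226.  54.] c [1095.2 -834.3] size [ 39.9 159.3] yaw 95.0
[200.  40.] c [1226.5 -933.9] size [ 59.2 219.7] yaw 116.0
[155.  65.] c [1290.6 -719.5] size [ 79.1 581.3] yaw 124.1
[312.  48.] c [  834.9 -1101.9] size [1111.9  352.6] yaw 78.9
[106.  16.] c [ 1661.9 -1042.6] size [236.4 399.5] yaw 102.8
to wedge cm [  4.08 -22.27  -0.18] rz -0.6775779301657712
```

Run:
```python
from h import *
c=load('wrist8')
g=cv2.GaussianBlur(cv2.cvtColor(c['pixels'],cv2.COLOR_BGR2GRAY),(3,3),0)
for u in (300,330): print(u,180,g[180:215,u].tolist())
print("far",[g[262:292,u].tolist() for u in(300,330)])
for v in (230,260): print(v,270,g[v,270:360:1].tolist())
hsv=cv2.cvtColor(c['pixels'],cv2.COLOR_BGR2HSV)
print("plate near row",[g[90:140,u].tolist() for u in (290,)])
for p in[(-78,-50),(-78,50)]: print(p,proj(c,F+FX*p[0]/1e3+FY*p[1]/1e3+[0,0,.01]).round(1))
for z in(.01,): print("mod bottom near pred",proj(c,F+FX*-.013+FY*.01+[0,0,.01]).round(1))
```

```text
300 180 [230, 230, 230, 230, 228, 223, 216, 204, 184, 160, 146, 140, 136, 130, 124, 123, 125, 129, 134, 146, 168, 189, 200, 203, 204, 203, 203, 202, 202, 202, 201, 201, 201, 201, 200]
330 180 [144, 145, 145, 145, 145, 145, 145, 145, 144, 143, 140, 137, 129, 116, 106, 103, 109, 120, 131, 146, 167, 187, 198, 201, 200, 200, 199, 199, 198, 198, 198, 198, 198, 197, 197]
far [[195, 195, 194, 194, 194, 194, 194, 193, 194, 194, 193, 193, 193, 193, 194, 194, 193, 189, 177, 159, 142, 134, 131, 131, 131, 130, 130, 130, 130, 130], [196, 196, 196, 195, 195, 195, 195, 194, 194, 194, 193, 192, 190, 189, 189, 190, 190, 186, 175, 157, 142, 135, 133, 133, 139, 157, 184, 204, 213, 214]]
230 270 [118, 107, 112, 126, 135, 138, 139, 139, 139, 140, 140, 140, 140, 143, 154, 175, 193, 203, 205, 206, 206, 206, 205, 205, 204, 203, 203, 202, 202, 200, 199, 199, 201, 202, 202, 202, 201, 201, 201, 202, 202, 202, 201, 201, 202, 203, 203, 203, 202, 203, 205, 207, 209, 207, 202, 197, 194, 194, 194, 194, 195, 196, 197, 198, 197, 195, 196, 197, 199, 199, 195, 181, 163, 151, 149, 149, 149, 149, 147, 146, 145, 145, 145, 143, 141, 136, 131, 131, 134, 135]
260 270 [115, 125, 135, 140, 133, 118, 109, 115, 126, 134, 135, 136, 136, 136, 136, 144, 162, 182, 193, 196, 197, 197, 197, 197, 196, 196, 196, 197, 197, 197, 196, 196, 197, 199, 200, 199, 199, 200, 204, 206, 205, 203, 200, 200, 200, 201, 203, 205, 205, 204, 203, 201, 201, 200, 198, 195, 193, 193, 194, 195, 196, 199, 200, 201, 200, 199, 200, 201, 202, 202, 195, 178, 154, 130, 106, 86, 73, 65, 64, 71, 85, 104, 123, 133, 132, 128, 128, 131, 134, 134]
plate near row [[49, 48, 48, 48, 48, 48, 48, 48, 48, 48, 48, 48, 48, 49, 48, 48, 48, 57, 88, 141, 194, 225, 234, 234, 234, 233, 233, 233, 233, 233, 233, 233, 233, 233, 233, 233, 233, 233, 232, 232, 233, 232, 232, 233, 233, 233, 233, 233, 233, 233]]
(-78, -50) [236.1 109.8]
(-78, 50) [368.  108.6]
mod bottom near pred [315.  192.3]
```

Module seated: lid edges at rows 200 and 281 against 199 and 281 predicted. Now to the wedge.

Request:
arm_command --pt "0 0 -0.11 0.7 -3.8 0 -1" --pt "0 0 -0.22 1.4 -7.5 0 -1" --pt "0 0 -0.33 2.1 -11.3 0 -1" --pt "0 0 -0.44 2.8 -15 0 -1" --pt "0 0 -0.55 3.5 -18.8 0 -1" --pt "0 0 -0.67 4.1 -22.2 0 -1" --pt "0 0 -0.67 4.1 -22.2 0 -1" --pt "0 0 -0.67 4.1 -22.2 0 -1"

```text
time_s: 13.23
tcp_pos: [0.4662, -0.1944, 0.1177]
ee_rot: [[-0.93, -0.367, -0.003], [-0.367, 0.93, 0.0], [0.002, 0.001, -1.0]]
wrist_force: [0.2, -0.0, -0.3]
gripper_width: 0.997
gripper_force: 0.0
```

```bash
cat > wedge.py <<'E'
from h import *
def wedge(c,z=.012,box=None):
    hsv=cv2.cvtColor(c["pixels"],cv2.COLOR_BGR2HSV); m=cv2.inRange(hsv,np.array((15,110,50)),np.array((38,255,255)))
    if box: q=np.zeros_like(m); q[box[1]:box[3],box[0]:box[2]]=255; m&=q
    for k in cv2.findContours(m,0,cv2.CHAIN_APPROX_NONE)[0]:
        if cv2.contourArea(k)<250: continue
        h=cv2.approxPolyDP(cv2.convexHull(k),3,True).reshape(-1,2)
        print("area",cv2.contourArea(k))
        for p in h: print(p, (at(c,p,z)*1000).round(1)[:2], "fix",fx(at(c,p,z)).round(1)[:2])
E
python3 - <<'E'
from wedge import *
c=cap("wrist","wrist9"); f(); s=sense(); print(s["tcp_pos"],s["ee_rot"].round(3).tolist()); wedge(c)
E
```

```text
t 13.2833 fixt [ -19.5 -212.6  117.9] w 0.997 0.0 delta cm [-16.66  15.21  10.08] rz 0.667
Fx,Fy,Fz 0.559886580183232 0.36813649990277764 1.3895067514477835
[ 0.46704584 -0.19354212  0.11790399] [[-0.93, -0.369, -0.002], [-0.369, 0.93, 0.0], [0.002, 0.001, -1.0]]
area 4291.5
[592 359] [478.7 146.4] fix [-105.5  116.5]
[580 375] [501.5 143.4] fix [-82.7 120.2]
[571 379] [509.3 132.5] fix [-72.2 112. ]
[486 393] [551.3  26.1] fix [-1.6 22. ]
[384 402] [591.  -74.9] fix [ 65.3 -63.4]
[288 402] [ 623.2 -161.4] fix [ 120.9 -137.2]
[289 390] [ 608.6 -165.5] fix [ 108.1 -145.3]
[317 375] [ 582.2 -147.8] fix [  77.8 -135.9]
area 746.0
[501 306] [460.3 -16.7] fix [-76.5 -45. ]
[513 321] [469.6   5.1] fix [-73.9 -21.5]
[514 345] [491.8  22.4] fix [-57.5   1.4]
[509 359] [507.5  26.7] fix [-43.7  10.1]
[498 363] [515.   16.8] fix [-33.7   2.7]
[489 354] [5.086e+02 3.000e-01] fix [-35.1 -14.9]
[487 319] [476.4 -23.6] fix [-59.1 -47.1]
[495 307] [463.2 -22.3] fix [-72.1 -49.6]
area 747.5
[136 306] [ 581.1 -323.7] fix [ 127.  -304.8]
[148 318] [ 588.  -309.9] fix [ 129.7 -289.6]
[146 354] [ 628.8 -305.2] fix [ 167.4 -273.3]
[141 361] [ 639.9 -309. ] fix [ 179.1 -273.9]
[131 363] [ 648.  -319.2] fix [ 189.8 -281.3]
[122 349] [ 635.8 -331. ] fix [ 181.4 -296.1]
[121 328] [ 611.8 -335.2] fix [ 159.7 -307. ]
[127 311] [ 590.4 -331.8] fix [ 138.2 -309.8]
area 2177.5
[303 212] [ 447.6 -212.4] fix [ -32.8 -236.2]
[325 214] [ 442.9 -196.3] fix [ -41.9 -222.1]
[329 316] [ 521.7 -160.9] fix [  23.6 -165.7]
[326 327] [ 532.4 -159.3] fix [  33.3 -161.1]
[317 322] [ 530.7 -168.2] fix [  34.2 -170.1]
[299 220] [ 454.6 -213. ] fix [ -25.9 -234.8]
```

Run:
```python
from h import *
c=load("wrist9"); hsv=cv2.cvtColor(c["pixels"],cv2.COLOR_BGR2HSV); m=cv2.inRange(hsv,np.array((15,110,50)),np.array((38,255,255)))
s=sense(); R=s["ee_rot"]; t=s["tcp_pos"]
print(proj(c,[t[0],t[1],.012]))
rows=[];
for v in range(222,312,10):
    u=np.where(m[v,290:340])[0]+290
    a=(R.T@(at(c,(u.min()-.5,v),.012)-t))*100; b=(R.T@(at(c,(u.max()+.5,v),.012)-t))*100; print(v,u.min(),u.max(),a[:2].round(2),b[:2].round(2), "thick",(b-a)[1].round(2))
```

```text
[316.68732416 243.58411189]
222 300 326 [ 1.71 -1.32] [1.7  0.75] thick 2.07
232 301 326 [ 0.91 -1.26] [0.91 0.75] thick 2.01
242 303 326 [ 0.11 -1.11] [0.11 0.75] thick 1.87
252 305 327 [-0.7  -0.97] [-0.7   0.84] thick 1.8
262 307 327 [-1.53 -0.82] [-1.53  0.84] thick 1.66
272 308 327 [-2.37 -0.75] [-2.37  0.85] thick 1.59
282 310 328 [-3.23 -0.59] [-3.23  0.94] thick 1.53
292 312 328 [-4.11 -0.44] [-4.11  0.94] thick 1.38
302 314 328 [-5.   -0.28] [-5.01  0.95] thick 1.23
```

Request:
arm_command --pt "0 0 -0.03 -0.35 -0.17 4 -0.4" --pt "0 0 -0.03 -0.35 -0.17 8 -0.4" --pt "0 0 -0.03 -0.35 -0.17 10.5 -0.4" --pt "0 0 -0.03 -0.35 -0.17 11.3 -0.4" --pt "0 0 -0.03 -0.35 -0.17 11.3 -0.4" --pt "0 0 -0.03 -0.35 -0.17 11.3 -0.4"

```text
time_s: 13.78
tcp_pos: [0.4728, -0.1928, 0.0063]
ee_rot: [[-0.916, -0.4, 0.0], [-0.4, 0.916, -0.0], [-0.0, -0.001, -1.0]]
wrist_force: [0.2, 0.1, 0.4]
gripper_width: 0.72
gripper_force: 0.0
```

Request:
arm_command --pt "0 0 0 0 0 0.3 -0.4" --pt "0 0 0 0 0 0.5 -0.4" --pt "0 0 0 0 0 0.7 -0.4" --pt "0 0 0 0 0 0.7 -0.4"

```text
time_s: 14.12
tcp_pos: [0.472, -0.1933, -0.0005]
ee_rot: [[-0.917, -0.399, 0.001], [-0.399, 0.917, -0.0], [-0.001, -0.001, -1.0]]
wrist_force: [0.2, 0.6, 0.8]
gripper_width: 0.701
gripper_force: 0.0
```

Request:
arm_command --pt "0 0 0 0 0 0.1 -0.4" --pt "0 0 0 0 0 0.2 -0.4" --pt "0 0 0 0 0 0.3 -0.4" --pt "0 0 0 0 0 0.3 -0.4"

```text
time_s: 14.45
tcp_pos: [0.4715, -0.1933, -0.0041]
ee_rot: [[-0.917, -0.399, -0.0], [-0.399, 0.917, 0.0], [0.0, 0.0, -1.0]]
wrist_force: [0.4, -0.2, 0.3]
gripper_width: 0.7
gripper_force: 0.0
```

Request:
arm_command --pt "0 0 0 0 0 0.1 -0.4" --pt "0 0 0 0 0 0.2 -0.4" --pt "0 0 0 0 0 0.2 -0.4"

```text
time_s: 14.7
tcp_pos: [0.4715, -0.1933, -0.0063]
ee_rot: [[-0.917, -0.399, -0.0], [-0.399, 0.917, 0.0], [0.0, 0.0, -1.0]]
wrist_force: [-0.7, 0.4, -0.0]
gripper_width: 0.698
gripper_force: 0.0
```

Request:
arm_command --pt "0 0 0 0 0 0.1 -0.4" --pt "0 0 0 0 0 0.2 -0.4" --pt "0 0 0 0 0 0.2 -0.4"

```text
time_s: 14.95
tcp_pos: [0.4715, -0.1933, -0.0083]
ee_rot: [[-0.917, -0.399, -0.0], [-0.399, 0.917, 0.0], [0.0, 0.0, -1.0]]
wrist_force: [0.2, -0.6, 0.2]
gripper_width: 0.703
gripper_force: 0.0
```

Request:
arm_command --pt "0 0 0 0 0 -0.05 1" --pt "0 0 0 0 0 -0.05 1" --pt "0 0 0 0 0 -0.05 1" --pt "0 0 0 0 0 -0.05 1" --pt "0 0 0 0 0 -0.05 1" --pt "0 0 0 0 0 -0.05 1" --pt "0 0 0 0 0 -0.05 1" --pt "0 0 0 0 0 -0.05 1"

```text
time_s: 15.62
tcp_pos: [0.4716, -0.1933, -0.0075]
ee_rot: [[-0.917, -0.399, 0.0], [-0.399, 0.917, -0.0], [-0.0, -0.0, -1.0]]
wrist_force: [0.3, 0.3, -0.5]
gripper_width: 0.193
gripper_force: 29.8
```

Request:
arm_command --pt "0 0 0 0 0 0 1" --pt "0 0 0 0 0 -2 1" --pt "0 0 0 0 0 -5 1" --pt "0 0 0 0 0 -7 1" --pt "0 0 0 0 0 -7 1" --pt "0 0 0 0 0 -7 1"

```text
time_s: 16.12
tcp_pos: [0.472, -0.1932, 0.0632]
ee_rot: [[-0.917, -0.398, 0.002], [-0.398, 0.917, 0.0], [-0.002, -0.001, -1.0]]
wrist_force: [0.2, -0.0, -1.4]
gripper_width: 0.194
gripper_force: 29.8
```

Run:
```python
from h import *
c=cap("wrist","wrist10"); f(); s=sense(); t=s["tcp_pos"]; R=s["ee_rot"]
hsv=cv2.cvtColor(c["pixels"],cv2.COLOR_BGR2HSV); m=cv2.inRange(hsv,np.array((15,110,50)),np.array((38,255,255)))
z=t[2]+.008+.011
print("tcp row",proj(c,[t[0],t[1],z]))
for v in range(235,345,6):
    u=np.where(m[v,270:370])[0]+270
    if len(u)==0: continue
    a=(R.T@(at(c,(u.min()-.5,v),z)-t))*100; b=(R.T@(at(c,(u.max()+.5,v),z)-t))*100; print(v,u.min(),u.max(),len(u),a[:2].round(2),b[:2].round(2))
```

```text
t 16.1667 fixt [ -15.9 -211.    62.1] w 0.188 29.77356587536633 delta cm [-16.75  14.79   4.51] rz 0.699
Fx,Fy,Fz -0.17846423953987153 -0.19983367134153487 -1.2309094917127956
tcp row [316.79636086 312.21487238]
253 296 335 40 [ 2.87 -0.93] [2.88 0.82]
259 294 338 45 [ 2.6  -1.02] [2.6  0.95]
265 293 339 47 [ 2.32 -1.07] [2.32 1.  ]
271 294 339 46 [ 2.04 -1.03] [2.04 1.01]
277 295 339 45 [ 1.75 -0.99] [1.75 1.01]
283 296 338 32 [ 1.46 -0.95] [1.46 0.97]
289 296 338 33 [ 1.17 -0.96] [1.17 0.98]
295 298 337 40 [ 0.87 -0.87] [0.87 0.94]
301 299 337 39 [ 0.57 -0.83] [0.57 0.95]
307 299 337 39 [ 0.27 -0.84] [0.27 0.95]
313 300 369 40 [-0.04 -0.8 ] [-0.06  2.46]
319 270 369 43 [-0.38 -2.22] [-0.38  2.48]
325 270 369 42 [-0.7  -2.23] [-0.7   2.49]
```

```bash
python3 -c "
from h import *
go(-92,-22,.063)"
```

```text
t 16.1667 fixt [ -15.9 -211.    62.1] w 0.188 29.77356587536633 delta cm [-6.34 19.36 -0.08] rz 0.699
```

Request:
arm_command --pt "0 0 0.11 -1 3.2 -1 1" --pt "0 0 0.22 -2 6.4 -1 1" --pt "0 0 0.33 -3.1 9.6 -1 1" --pt "0 0 0.44 -4.2 12.8 -1 1" --pt "0 0 0.55 -5.3 16 -1 1" --pt "0 0 0.66 -6.3 19.4 -1 1" --pt "0 0 0.72 -6.3 19.4 0 1" --pt "0 0 0.72 -6.3 19.4 0 1"

```text
time_s: 16.83
tcp_pos: [0.4497, 0.0109, 0.0601]
ee_rot: [[-0.953, 0.303, -0.006], [0.303, 0.953, -0.001], [0.005, -0.003, -1.0]]
wrist_force: [-0.7, 0.3, -1.7]
gripper_width: 0.191
gripper_force: 29.8
```

Request:
arm_command --pt "0 0 0 0 0 0 1" --pt "0 0 0 0 0 0 1" --pt "0 0 0 0 0 0 1"

```text
time_s: 17.08
tcp_pos: [0.4519, 0.0088, 0.0622]
ee_rot: [[-0.952, 0.305, -0.001], [0.305, 0.952, -0.0], [0.001, -0.001, -1.0]]
wrist_force: [-0.9, -1.1, -1.2]
gripper_width: 0.19
gripper_force: 29.8
```

Run:
```python
from h import *
c=cap("wrist","wrist11"); go(-92,-22,.0125); s=sense(); t=s["tcp_pos"]
hsv=cv2.cvtColor(c["pixels"],cv2.COLOR_BGR2HSV); m=cv2.inRange(hsv,np.array((15,110,50)),np.array((38,255,255)))
g=cv2.cvtColor(c["pixels"],cv2.COLOR_BGR2GRAY)
print("nose pred",proj(c,F+FX*(-.019)-FY*.018+[0,0,t[2]+.019]))
for v in range(240,480,8):
    u=np.where(m[v,250:390])[0]+250
    if len(u): 
        a=fx(at(c,(u.min()-.5,v),t[2]+.02)); b=fx(at(c,(u.max()+.5,v),t[2]+.02)); print(v,u.min(),u.max(),len(u),a[:2].round(1),b[:2].round(1))
```

```text
t 17.1333 fixt [-91.7 -23.   62.4] w 0.193 29.773899321444333 delta cm [0.03 0.1  4.99] rz -0.021
nose pred [329.8823442  429.39114518]
256 294 337 44 [-121.2  -33.1] [-120.8  -14.2]
264 293 339 47 [-117.6  -33.7] [-117.2  -13.3]
272 294 338 45 [-113.9  -33.4] [-113.5  -13.8]
280 295 338 41 [-110.1  -33.1] [-109.7  -13.8]
288 296 338 31 [-106.3  -32.9] [-105.9  -13.8]
296 298 337 40 [-102.4  -32.1] [-102.   -14.2]
304 299 337 39 [-98.4 -31.8] [-98.1 -14.2]
312 263 371 46 [-94.5 -48.6] [-93.5   1.4]
320 260 374 57 [-90.3 -50.3] [-89.2   3. ]
328 259 375 14 [-86.1 -51.1] [-85.    3.6]
336 259 376 12 [-81.7 -51.5] [-80.6   4.3]
344 259 376 12 [-77.2 -51.9] [-76.1   4.5]
352 259 376 12 [-72.6 -52.4] [-71.5   4.8]
360 259 376 49 [-67.9 -52.8] [-66.7   5. ]
368 261 375 42 [-63.1 -52.3] [-61.9   4.8]
376 309 331 23 [-58.2 -28.6] [-57.9 -17.1]
384 311 389 44 [-53.  -27.7] [-51.1  12.7]
392 250 389 140 [-47.3 -59.6] [-45.7  13.1]
400 250 389 140 [-41.7 -60.2] [-40.1  13.6]
```

The wedge is turned in the grip, nose about 3° toward −y. I'll correct that while lowering outside the mouth.

Request:
arm_command --pt "0 0 -0.055 0 0.1 2 1" --pt "0 0 -0.055 0 0.1 4 1" --pt "0 0 -0.055 0 0.1 5.2 1" --pt "0 0 -0.055 0 0.1 5.6 1" --pt "0 0 -0.055 0 0.1 5.6 1" --pt "0 0 -0.055 0 0.1 5.6 1"

```text
time_s: 17.63
tcp_pos: [0.4529, 0.0104, 0.0069]
ee_rot: [[-0.968, 0.252, 0.001], [0.252, 0.968, 0.0], [-0.001, 0.0, -1.0]]
wrist_force: [-0.7, -0.1, -0.3]
gripper_width: 0.191
gripper_force: 29.8
```

Run:
```python
from h import *
f(); t=sense()["tcp_pos"]
for n in("scene","side"):
    c=cap(n,n+"12"); hsv=cv2.cvtColor(c["pixels"],cv2.COLOR_BGR2HSV); m=cv2.inRange(hsv,np.array((15,110,50)),np.array((38,255,255)))
    m2=np.zeros_like(m); p=proj(c,F-FX*.06-FY*.02+[0,0,.03]).astype(int); m2[p[1]-25:p[1]+25,p[0]-45:p[0]+45]=m[p[1]-25:p[1]+25,p[0]-45:p[0]+45]
    print(n,p)
    for k in cv2.findContours(m2,0,cv2.CHAIN_APPROX_NONE)[0]:
        if cv2.contourArea(k)<8: continue
        for q in cv2.approxPolyDP(cv2.convexHull(k),1.5,True).reshape(-1,2): print(q,fx(at(c,q,.026)).round(1)[:2])
```

```text
t 17.6333 fixt [-91.4 -21.2   6.9] w 0.191 29.774434128776193 delta cm [-10.94   2.75  -1.01] rz 0.034
Fx,Fy,Fz -0.6952980421676997 -0.28896514789716427 -0.3307721335814353
scene [298 251]
[273 255] [-100.1  -17.6]
[274 265] [-101.9  -53.9]
[265 267] [-116.1  -58.9]
[263 256] [-116.1  -19.1]
[322 253] [-22.1 -21.2]
[322 259] [-25.7 -43.2]
[288 264] [-80.3 -53.5]
[288 255] [-76.6 -21. ]
[326 248] [-12.4  -3. ]
[322 247] [-18.2   1.8]
[321 244] [-17.9  13.9]
[326 242] [-8.3 20.8]
side [340 252]
[356 256] [-88.4 -31.2]
[367 259] [-110.9  -35.4]
[367 264] [-118.5  -22.2]
[362 269] [-118.    -3.9]
[356 266] [-103.9   -5.1]
[313 249] [-6. -2.]
[314 253] [-14.7   7.3]
[310 255] [-11.7  16.9]
[310 251] [-4.6  6.6]
[356 241] [-63.8 -72.5]
[360 241] [-70.5 -77. ]
[362 246] [-82.1 -65.2]
[360 247] [-80.5 -60.2]
[366 227] [ -56.8 -125. ]
[356 238] [-58.7 -81. ]
[340 227] [-11.8 -94.5]
[335 230] [ -8.7 -79.8]
[336 227] [ -4.9 -89.8]
```

Request:
arm_command --pt "0 0 0 0 0 0.2 1" --pt "0 0 0 0 0 0.35 1" --pt "0 0 0 -0.4 0 0.35 1" --pt "0 0 0 -0.8 -0.03 0.35 1" --pt "0 0 0 -1.2 -0.04 0.35 1" --pt "0 0 0 -1.2 -0.04 0.35 1"

```text
time_s: 18.23
tcp_pos: [0.4652, 0.0073, 0.0031]
ee_rot: [[-0.968, 0.252, 0.001], [0.252, 0.968, 0.0], [-0.001, 0.001, -1.0]]
wrist_force: [0.5, 0.7, -0.7]
gripper_width: 0.192
gripper_force: 29.8
```

Request:
arm_command --pt "0 0 0 -0.3 -0.01 0 1" --pt "0 0 0 -0.6 -0.02 0 1" --pt "0 0 0 -0.9 -0.03 0 1" --pt "0 0 0 -1.2 -0.04 0 1" --pt "0 0 0 -1.2 -0.04 0 1"

```text
time_s: 18.65
tcp_pos: [0.4762, 0.0038, 0.003]
ee_rot: [[-0.968, 0.252, 0.001], [0.252, 0.968, 0.0], [-0.001, 0.0, -1.0]]
wrist_force: [-0.3, -0.3, -0.1]
gripper_width: 0.197
gripper_force: 29.8
```

```bash
python3 -c "
from h import *
f()"
```

```text
t 18.65 fixt [-67.2 -20.8   3. ] w 0.197 29.77415876928717 delta cm [-8.52  2.79 -1.4 ] rz 0.035
Fx,Fy,Fz -0.19335446768666786 -0.33656217244515624 -0.06818979422326799
```

Request:
arm_command --pt "0 0 0 -0.3 -0.01 0 1" --pt "0 0 0 -0.6 -0.02 0 1" --pt "0 0 0 -0.9 -0.03 0 1" --pt "0 0 0 -1.2 -0.04 0 1" --pt "0 0 0 -1.2 -0.04 0 1"

```text
time_s: 19.07
tcp_pos: [0.4877, 0.0004, 0.003]
ee_rot: [[-0.968, 0.252, 0.001], [0.252, 0.968, 0.0], [-0.001, 0.0, -1.0]]
wrist_force: [-0.8, -1.2, -1.2]
gripper_width: 0.194
gripper_force: 29.8
```

Request:
arm_command --pt "0 0 0 0 0 0.05 1" --pt "0 0 0 0 0 0.1 1" --pt "0 0 0 0 0 0.1 1"

```text
time_s: 19.32
tcp_pos: [0.4871, 0.0004, 0.0024]
ee_rot: [[-0.968, 0.252, 0.001], [0.252, 0.968, -0.0], [-0.001, 0.0, -1.0]]
wrist_force: [-0.4, -0.6, 3.5]
gripper_width: 0.19
gripper_force: 29.8
```

Wedge on the plate, nose in the slot. Let go and lift.

Request:
arm_command --pt "0 0 0 0 0 -0.08 1" --pt "0 0 0 0 0 -0.08 0.3" --pt "0 0 0 0 0 -0.08 0.2" --pt "0 0 0 0 0 -0.08 0.2" --pt "0 0 0 0 0 -0.08 0.2"

```text
time_s: 19.73
tcp_pos: [0.4868, 0.0005, 0.0027]
ee_rot: [[-0.968, 0.252, -0.0], [0.252, 0.968, -0.0], [0.0, -0.0, -1.0]]
wrist_force: [0.6, -0.3, 0.3]
gripper_width: 0.374
gripper_force: 0.0
```

Request:
arm_command --pt "0 0 0 0 0 -1.5 0.2" --pt "0 0 0 1.5 0 -5 0.2" --pt "0 0 0 5 0.2 -6 1" --pt "0 0 0.035 7.0 0.2 -6 1" --pt "0 0 0.035 7.0 0.2 -6 1" --pt "0 0 0.035 7.0 0.2 -6 1"

```text
time_s: 20.23
tcp_pos: [0.4191, 0.0202, 0.0632]
ee_rot: [[-0.959, 0.284, 0.001], [0.284, 0.959, 0.0], [-0.001, 0.001, -1.0]]
wrist_force: [1.4, -0.4, 0.7]
gripper_width: 0.184
gripper_force: 0.0
```

Run:
```python
from h import *
c=cap("wrist","wrist13"); f(); go(-95,-20,.007)
hsv=cv2.cvtColor(c["pixels"],cv2.COLOR_BGR2HSV); m=cv2.inRange(hsv,np.array((15,110,50)),np.array((38,255,255)))
print("butt pred",proj(c,F-FX*.079-FY*.02+[0,0,.022]))
for v in range(230,420,8):
    u=np.where(m[v,270:390])[0]+270
    if len(u): 
        a=fx(at(c,(u.min()-.5,v),.022)); b=fx(at(c,(u.max()+.5,v),.022)); print(v,u.min(),u.max(),len(u),a[:2].round(1),b[:2].round(1))
g=cv2.cvtColor(c['pixels'],cv2.COLOR_BGR2GRAY)
for n in("side","scene"):
    c=cap(n,n+"13"); hsv=cv2.cvtColor(c["pixels"],cv2.COLOR_BGR2HSV); m=cv2.inRange(hsv,np.array((15,110,50)),np.array((38,255,255)))
    q=proj(c,F-FX*.05-FY*.02+[0,0,.02]).astype(int); z=np.zeros_like(m); z[q[1]-15:q[1]+15,q[0]-35:q[0]+35]=255; m&=z
    for k in cv2.findContours(m,0,cv2.CHAIN_APPROX_NONE)[0]:
        if cv2.contourArea(k)>8: print(n,[(h.tolist(),fx(at(c,h,.022)).round(0)[:2].tolist()) for h in cv2.approxPolyDP(cv2.convexHull(k),1.5,True).reshape(-1,2)])
```

```text
t 20.2833 fixt [-125.6  -21.1   63.1] w 0.137 0.0 delta cm [-14.26   3.09   4.63] rz 0.001
Fx,Fy,Fz -0.0742370206666565 -0.04105425127807333 0.10280026264610564
t 20.2833 fixt [-125.6  -21.1   63.1] w 0.137 0.0 delta cm [-3.05  0.1   5.61] rz 0.001
butt pred [319.93602189 337.9625934 ]
318 270 372 13 [-93.7 -52.7] [-93.6  14. ]
326 303 373 34 [-88.  -31.4] [-87.7  15.1]
334 368 374 7 [-81.7  11.4] [-81.6  16.1]
342 369 374 6 [-75.4  12.5] [-75.3  16.6]
350 369 374 6 [-69.   12.9] [-68.9  17. ]
358 307 374 31 [-62.9 -29.1] [-62.3  17.5]
366 270 373 34 [-55.7 -54.8] [-55.5  17.3]
374 309 329 21 [-49.3 -27.8] [-49.3 -13.2]
382 311 329 19 [-42.2 -26.5] [-42.1 -13.1]
390 270 389 71 [-34.  -56.1] [-33.1  30.8]
398 270 389 120 [-26.3 -56.6] [-25.3  31.6]
side [([313, 249], [-3.0, -6.0]), ([314, 253], [-12.0, 3.0]), ([310, 255], [-9.0, 13.0]), ([310, 251], [-2.0, 2.0])]
side [([317, 245], [-3.0, -21.0]), ([351, 255], [-76.0, -33.0]), ([351, 260], [-84.0, -19.0]), ([346, 264], [-82.0, -4.0]), ([317, 251], [-13.0, -5.0])]
scene [([338, 254], [4.0, -20.0]), ([330, 262], [-14.0, -47.0]), ([288, 268], [-81.0, -59.0]), ([286, 265], [-83.0, -48.0]), ([286, 257], [-80.0, -19.0])]
scene [([326, 248], [-11.0, 6.0]), ([322, 247], [-17.0, 11.0]), ([321, 244], [-16.0, 23.0]), ([326, 242], [-7.0, 30.0])]
```

Request:
arm_command --pt "0 0 0 -0.8 -0.1 2 1" --pt "0 0 0 -0.8 -0.1 4 1" --pt "0 0 0 -0.8 -0.1 5.6 1" --pt "0 0 0 -0.8 -0.1 5.9 1" --pt "0 0 0 -0.8 -0.1 5.9 1" --pt "0 0 0 -1.6 -0.1 5.9 1" --pt "0 0 0 -2.4 -0.1 5.9 1" --pt "0 0 0 -2.4 -0.1 5.9 1"

```text
time_s: 21.05
tcp_pos: [0.4457, 0.0127, 0.0048]
ee_rot: [[-0.958, 0.286, 0.004], [0.286, 0.958, 0.001], [-0.004, 0.002, -1.0]]
wrist_force: [1.3, 0.3, 0.5]
gripper_width: 0.008
gripper_force: 0.0
```

Request:
arm_command --pt "0 0 0 -0.3 0 0 1" --pt "0 0 0 -0.6 0 0 1" --pt "0 0 0 -0.9 0 0 1" --pt "0 0 0 -1.2 0 0 1" --pt "0 0 0 -1.2 0 0 1"

```text
time_s: 21.47
tcp_pos: [0.4545, 0.0088, 0.0039]
ee_rot: [[-0.958, 0.286, 0.001], [0.286, 0.958, 0.0], [-0.001, 0.0, -1.0]]
wrist_force: [0.1, 0.1, -0.5]
gripper_width: 0.003
gripper_force: 0.0
```

```bash
python3 -c "
from h import *
f()"
```

```text
t 21.4667 fixt [-89.4 -22.3   3.9] w 0.003 0.0 delta cm [-10.64   3.23  -1.3 ] rz -0.0
Fx,Fy,Fz 0.112916032149681 0.11068083674670451 -0.48490724685069
```

Request:
arm_command --pt "0 0 0 -0.2 0 0 1" --pt "0 0 0 -0.4 0 0 1" --pt "0 0 0 -0.6 0 0 1" --pt "0 0 0 -0.8 0 0 1" --pt "0 0 0 -1.0 0 0 1" --pt "0 0 0 -1.0 0 0 1"

```text
time_s: 21.97
tcp_pos: [0.464, 0.0059, 0.0038]
ee_rot: [[-0.958, 0.286, 0.0], [0.286, 0.958, 0.0], [-0.0, 0.0, -1.0]]
wrist_force: [0.5, 0.2, 0.5]
gripper_width: 0.006
gripper_force: 0.0
```

Run:
```python
from h import *
f()
c=cap("side","side14"); hsv=cv2.cvtColor(c["pixels"],cv2.COLOR_BGR2HSV); m=cv2.inRange(hsv,np.array((15,110,50)),np.array((38,255,255)))
q=proj(c,F-FX*.05-FY*.02+[0,0,.02]).astype(int); z=np.zeros_like(m); z[q[1]-15:q[1]+15,q[0]-35:q[0]+35]=255; m&=z
for k in cv2.findContours(m,0,cv2.CHAIN_APPROX_NONE)[0]:
    if cv2.contourArea(k)>8: print([(h.tolist(),fx(at(c,h,.022)).round(0)[:2].tolist()) for h in cv2.approxPolyDP(cv2.convexHull(k),1.5,True).reshape(-1,2)])
```

```text
t 21.9667 fixt [-79.5 -22.3   3.8] w 0.006 0.0 delta cm [-9.65  3.24 -1.32] rz -0.0
Fx,Fy,Fz 0.4327880470864261 0.35962229821442937 0.47514666021479773
[([315, 251], [-10.0, -3.0]), ([314, 254], [-14.0, 6.0]), ([310, 254], [-7.0, 10.0]), ([311, 250], [-2.0, -1.0])]
```

Request:
arm_command --pt "0 0 0 -0.2 0 0 1" --pt "0 0 0 -0.4 0 0 1" --pt "0 0 0 -0.6 0 0 1" --pt "0 0 0 -0.8 0 0 1" --pt "0 0 0 -0.8 0 0 1"

```text
time_s: 22.43
tcp_pos: [0.4717, 0.0036, 0.0038]
ee_rot: [[-0.958, 0.286, 0.001], [0.286, 0.958, 0.0], [-0.001, 0.0, -1.0]]
wrist_force: [0.1, -0.4, 0.6]
gripper_width: 0.005
gripper_force: 0.0
```

Run:
```python
from h import *
f()
for n in("scene","side"):
    c=cap(n,n+"15"); hsv=cv2.cvtColor(c["pixels"],cv2.COLOR_BGR2HSV); m=cv2.inRange(hsv,np.array((12,70,25)),np.array((38,255,255)))
    print(n,"pred tips",proj(c,F+FX*(-.072-.0095)-FY*.0223+[0,0,.0135]),"butt at -62",proj(c,F-FX*.062-FY*.022+[0,0,.022]))
    q=proj(c,F-FX*.05-FY*.02+[0,0,.02]).astype(int); z=np.zeros_like(m); z[q[1]-18:q[1]+15,q[0]-35:q[0]+40]=255; m&=z
    for k in cv2.findContours(m,0,cv2.CHAIN_APPROX_NONE)[0]:
        if cv2.contourArea(k)>5: print(n,[(h.tolist(),fx(at(c,h,.022)).round(0)[:2].tolist()) for h in cv2.approxPolyDP(cv2.convexHull(k),1.5,True).reshape(-1,2)])
```

```text
t 22.4333 fixt [-71.4 -22.3   3.8] w 0.005 0.0 delta cm [-8.84  3.23 -1.32] rz -0.0
Fx,Fy,Fz 0.20135887287361837 -0.31662083717845807 0.5515878312151646
scene pred tips [285.12575183 262.67476603] butt at -62 [297.23920399 257.00603377]
scene [([343, 253], [13.0, -17.0]), ([343, 255], [11.0, -25.0]), ([330, 263], [-14.0, -51.0]), ([300, 266], [-62.0, -55.0]), ([300, 256], [-57.0, -19.0])]
scene [([325, 241], [-8.0, 34.0]), ([327, 244], [-6.0, 21.0]), ([326, 250], [-12.0, -2.0]), ([321, 246], [-18.0, 15.0])]
side pred tips [350.40921624 262.02902869] butt at -62 [342.08026639 255.27274739]
side [([315, 251], [-10.0, -3.0]), ([314, 254], [-14.0, 6.0]), ([309, 255], [-7.0, 14.0]), ([311, 249], [0.0, -4.0])]
side [([348, 236], [-39.0, -82.0]), ([354, 237], [-51.0, -86.0]), ([354, 242], [-60.0, -72.0]), ([351, 243], [-56.0, -66.0]), ([347, 238], [-41.0, -75.0])]
```

Request:
arm_command --pt "0 0 0 -0.1 0 0 1" --pt "0 0 0 -0.2 0 0 1" --pt "0 0 0 -0.3 0 0 1" --pt "0 0 0 -0.4 0 0 1" --pt "0 0 0 -0.5 0 0 1" --pt "0 0 0 -0.5 0 0 1"

```text
time_s: 23.03
tcp_pos: [0.4762, 0.0022, 0.0038]
ee_rot: [[-0.958, 0.286, 0.0], [0.286, 0.958, 0.0], [-0.0, 0.0, -1.0]]
wrist_force: [0.2, -0.0, -0.2]
gripper_width: 0.005
gripper_force: 0.1
```

Request:
arm_command --pt "0 0 0 -0.1 0 0 1" --pt "0 0 0 -0.2 0 0 1" --pt "0 0 0 -0.3 0 0 1" --pt "0 0 0 -0.4 0 0 1" --pt "0 0 0 -0.4 0 0 1"

```text
time_s: 23.45
tcp_pos: [0.48, 0.001, 0.0038]
ee_rot: [[-0.958, 0.286, 0.0], [0.286, 0.958, 0.0], [-0.0, 0.0, -1.0]]
wrist_force: [1.1, -0.4, 1.1]
gripper_width: 0.004
gripper_force: 0.0
```

Request:
arm_command --pt "0 0 0 -0.1 0 0 1" --pt "0 0 0 -0.2 0 0 1" --pt "0 0 0 -0.3 0 0 1" --pt "0 0 0 -0.4 0 0 1" --pt "0 0 0 -0.4 0 0 1"

```text
time_s: 23.87
tcp_pos: [0.4839, -0.0001, 0.0038]
ee_rot: [[-0.958, 0.286, 0.0], [0.286, 0.958, 0.0], [-0.0, 0.0, -1.0]]
wrist_force: [-0.1, 0.0, 0.1]
gripper_width: 0.003
gripper_force: 0.0
```

```bash
cat > sc.py <<'E'
from h import *
def sc(tag):
    f(); c=cap("scene",tag); hsv=cv2.cvtColor(c["pixels"],cv2.COLOR_BGR2HSV); m=cv2.inRange(hsv,np.array((12,70,25)),np.array((38,255,255)))
    q=proj(c,F-FX*.05-FY*.02+[0,0,.02]).astype(int); z=np.zeros_like(m); z[q[1]-5:q[1]+15,q[0]-35:q[0]+60]=255; m&=z
    for k in cv2.findContours(m,0,cv2.CHAIN_APPROX_NONE)[0]:
        if cv2.contourArea(k)>5: print([(h.tolist(),fx(at(c,h,.022)).round(0)[:2].tolist()) for h in cv2.approxPolyDP(cv2.convexHull(k),1.5,True).reshape(-1,2)])
E
python3 -c "
from sc import *
sc('scene16')"
```

```text
t 23.8667 fixt [-58.7 -22.4   3.8] w 0.003 0.0036296543839853257 delta cm [-7.57  3.24 -1.32] rz -0.0
Fx,Fy,Fz -0.1418004845086794 0.007717148290812529 0.10574787984216985
[([363, 252], [46.0, -18.0]), ([329, 264], [-17.0, -54.0]), ([308, 265], [-49.0, -53.0]), ([308, 255], [-44.0, -17.0])]
```

Request:
arm_command --pt "0 0 0 -0.1 0 0 1" --pt "0 0 0 -0.2 0 0 1" --pt "0 0 0 -0.3 0 0 1" --pt "0 0 0 -0.4 0 0 1" --pt "0 0 0 -0.4 0 0 1"

```text
time_s: 24.33
tcp_pos: [0.4877, -0.0012, 0.0037]
ee_rot: [[-0.958, 0.286, 0.0], [0.286, 0.958, 0.0], [-0.0, 0.0, -1.0]]
wrist_force: [-0.6, 0.9, 0.1]
gripper_width: 0.003
gripper_force: 0.1
```

Request:
arm_command --pt "0 0 0 -0.1 0 0 1" --pt "0 0 0 -0.2 0 0 1" --pt "0 0 0 -0.3 0 0 1" --pt "0 0 0 -0.3 0 0 1"

```text
time_s: 24.67
tcp_pos: [0.4906, -0.0021, 0.0038]
ee_rot: [[-0.958, 0.286, 0.0], [0.286, 0.958, 0.0], [-0.0, 0.0, -1.0]]
wrist_force: [0.7, -0.3, -0.2]
gripper_width: 0.005
gripper_force: 0.1
```

Request:
arm_command --pt "0 0 0 -0.1 0 0 1" --pt "0 0 0 -0.2 0 0 1" --pt "0 0 0 -0.3 0 0 1" --pt "0 0 0 -0.3 0 0 1"

```text
time_s: 25.0
tcp_pos: [0.4928, -0.003, 0.0036]
ee_rot: [[-0.958, 0.286, -0.001], [0.286, 0.958, -0.0], [0.001, -0.0, -1.0]]
wrist_force: [-2.2, 1.8, 0.6]
gripper_width: 0.004
gripper_force: 1.0
```

Request:
arm_command --pt "0 0 0 -0.1 0 0 1" --pt "0 0 0 -0.2 0 0 1" --pt "0 0 0 -0.3 0 0 1" --pt "0 0 0 -0.3 0 0 1"

```text
time_s: 25.33
tcp_pos: [0.4949, -0.0038, 0.0035]
ee_rot: [[-0.958, 0.286, -0.003], [0.286, 0.958, -0.0], [0.002, -0.001, -1.0]]
wrist_force: [-5.1, 3.8, 1.0]
gripper_width: 0.007
gripper_force: 2.5
```

Request:
arm_command --pt "0 0 0 -0.1 0 0 1" --pt "0 0 0 -0.2 0 0 1" --pt "0 0 0 -0.2 0 0 1"

```text
time_s: 25.58
tcp_pos: [0.4948, -0.0045, 0.0031]
ee_rot: [[-0.958, 0.287, -0.006], [0.287, 0.958, -0.001], [0.006, -0.002, -1.0]]
wrist_force: [-8.1, 5.7, 3.8]
gripper_width: 0.002
gripper_force: 4.4
```

Request:
arm_command --pt "0 0 0 0 0 0 1" --pt "0 0 0 -0.03 0 0 1" --pt "0 0 0 -0.03 0 0 1" --pt "0 0 0 -0.03 0 0 1"

```text
time_s: 25.92
tcp_pos: [0.4949, -0.0045, 0.0031]
ee_rot: [[-0.958, 0.287, -0.007], [0.287, 0.958, -0.001], [0.006, -0.003, -1.0]]
wrist_force: [-8.3, 6.8, 3.4]
gripper_width: 0.007
gripper_force: 4.7
```

```bash
python3 -c "
from sc import *
sc('scene17')"
```

```text
t 25.9167 fixt [-46.9 -23.5   3.1] w 0.007 4.711049683392048 delta cm [-6.37  3.35 -1.44] rz -0.001
Fx,Fy,Fz -9.928701602579341 4.096327152914432 3.3511013599438884
[([363, 252], [46.0, -18.0]), ([329, 264], [-17.0, -54.0]), ([315, 264], [-38.0, -51.0]), ([316, 254], [-31.0, -15.0])]
```

Request:
arm_command --pt "0 0 0 -0.02 0 0 1" --pt "0 0 0 -0.04 0 0 1" --pt "0 0 0 -0.04 0 0 1" --pt "0 0 0 -0.04 0 0 1" --pt "0 0 0 -0.04 0 0 1" --pt "0 0 0 -0.04 0 0 1"

```text
time_s: 26.47
tcp_pos: [0.4948, -0.0046, 0.0031]
ee_rot: [[-0.958, 0.287, -0.007], [0.287, 0.958, -0.001], [0.007, -0.003, -1.0]]
wrist_force: [-9.0, 6.3, 4.1]
gripper_width: 0.008
gripper_force: 5.2
```

```bash
python3 -c "
from h import *
f()"
```

```text
t 26.4667 fixt [-46.9 -23.6   3.1] w 0.008 5.160099556669593 delta cm [-6.38  3.36 -1.45] rz -0.001
Fx,Fy,Fz -10.434049616971032 3.459538816022042 4.066786894684561
```

Force holds at 10.4 N with no travel. Back off, look, then push again to confirm.

Request:
arm_command --pt "0 0 0 0.1 0 0 1" --pt "0 0 0 0.4 0 0 1" --pt "0 0 0 2 0 -2 1" --pt "0 0 0 5 0 -6 1" --pt "0 0 0 6 0 -9 1" --pt "0 0 0 6 0 -9 1" --pt "0 0 0 6 0 -9 1"

```text
time_s: 27.05
tcp_pos: [0.4432, 0.0134, 0.0965]
ee_rot: [[-0.959, 0.285, 0.008], [0.285, 0.959, 0.003], [-0.007, 0.005, -1.0]]
wrist_force: [0.1, 0.4, -0.8]
gripper_width: 0.007
gripper_force: 0.0
```

Run:
```python
from sc import *
sc('scene18')
c=cap("wrist","wrist18"); cap("side","side18")
g=cv2.GaussianBlur(cv2.cvtColor(c['pixels'],cv2.COLOR_BGR2GRAY),(3,3),0)
hsv=cv2.cvtColor(c["pixels"],cv2.COLOR_BGR2HSV); m=cv2.inRange(hsv,np.array((15,110,50)),np.array((38,255,255)))
print("butt pred",proj(c,F-FX*.037-FY*.02+[0,0,.022]),"lid near corners",[proj(c,F-FX*.013+FY*y+[0,0,.042]).round(0) for y in(-.01,.03)])
for v in range(250,330,5):
    u=np.where(m[v,270:345])[0]+270
    if len(u): 
        a=fx(at(c,(u.min()-.5,v),.022)); b=fx(at(c,(u.max()+.5,v),.022)); print(v,u.min(),u.max(),len(u),a[:2].round(1),b[:2].round(1))
from seg import blobs
blobs(load("side18"),.042,(0,0,150),(180,45,255),400)
```

```text
t 27.05 fixt [-101.6  -21.1   96.5] w 0.007 0.0 delta cm [-11.8    3.06   8.05] rz 0.001
Fx,Fy,Fz 0.019610063457304722 0.3766498685263568 -0.8446336788388872
[([363, 252], [46.0, -18.0]), ([328, 264], [-18.0, -54.0]), ([316, 265], [-37.0, -55.0]), ([314, 261], [-38.0, -40.0]), ([314, 255], [-35.0, -18.0])]
butt pred [319.88620434 336.5087027 ] lid near corners [array([334., 377.]), array([387., 376.])]
315 296 339 12 [-55.4 -38. ] [-55.4  -5.6]
320 296 340 15 [-51.2 -38.1] [-51.2  -4.7]
325 295 340 16 [-47. -39.] [-46.9  -4.6]
[629. 457.] c [-27.3 326.6] size [118.4  32.5] yaw 65.6
[212. 319.] c [642.4 255. ] size [51.8 63.2] yaw 103.3
[300. 254.] c [544.5  36.8] size [ 97.4 137.7] yaw 163.4
[518. 297.] c [ 116.4 -163.1] size [ 501.8 1249.7] yaw 92.9
[ 76. 149.] c [1323.7 -219.6] size [417.9 794. ] yaw 163.0
[326.  89.] c [ 718.7 -695.7] size [109.8 204.2] yaw 107.7
[300.  87.] c [ 797.4 -676.2] size [ 79.8 208.1] yaw 123.9
[251.  81.] c [ 944.2 -669.3] size [188.7 246.6] yaw 98.8
[155.  65.] c [1290.4 -719.6] size [ 79.3 581.2] yaw 124.2
[430.  52.] c [  483.9 -1170.7] size [1305.   381.9] yaw 75.7
[106.  16.] c [ 1661.7 -1042.7] size [236.7 399.5] yaw 102.8
```

Request:
arm_command --pt "0 0 0 -2 0 -3 1" --pt "0 0 0 -5 0 -5 1" --pt "0 0 0 -7.5 0 -5 1" --pt "0 0 0 -7.5 0 -5 1" --pt "0 0 0 -7.5 0 -5 1" --pt "0 0 0 -7.5 0 -5 1"

```text
time_s: 27.7
tcp_pos: [0.5118, -0.0093, 0.1417]
ee_rot: [[-0.958, 0.287, -0.004], [0.287, 0.958, -0.001], [0.004, -0.002, -1.0]]
wrist_force: [-0.3, 0.5, 0.1]
gripper_width: 0.005
gripper_force: 0.0
```

Run:
```python
from h import *
f(); c=cap("wrist","wrist19")
hsv=cv2.cvtColor(c["pixels"],cv2.COLOR_BGR2HSV); m=cv2.inRange(hsv,np.array((15,110,50)),np.array((38,255,255)))
g=cv2.GaussianBlur(cv2.cvtColor(c['pixels'],cv2.COLOR_BGR2GRAY),(3,3),0)
P=[proj(c,F+FX*x/1e3+FY*y/1e3+[0,0,z]).round(0).tolist() for x,y,z in((-13,-10,.042),(-13,30,.042),(47,-10,.042),(47,30,.042),(-37,-20,.022),(-78,-50,.01),(-78,50,.01))]
print(P)
for v in range(int(P[4][1])-12,int(P[4][1])+70,5):
    u=np.where(m[v,270:345])[0]+270
    if len(u): 
        a=fx(at(c,(u.min()-.5,v),.022)); b=fx(at(c,(u.max()+.5,v),.022)); print(v,u.min(),u.max(),len(u),a[:2].round(1),b[:2].round(1))
r0=int(P[0][1])-15
for u in(335,360): print(u,r0,g[r0:r0+35,u].tolist())
for v in(int(P[0][1])+12,int(P[0][1])+40): print(v,295,g[v,295:400].tolist())
```

```text
t 27.7 fixt [-29.3 -23.3 141.7] w 0.005 0.0 delta cm [-4.67  3.36 12.45] rz -0.001
Fx,Fy,Fz -0.42133694095041757 0.3918812663911107 0.06141669217001311
[[335.0, 265.0], [386.0, 265.0], [334.0, 333.0], [381.0, 332.0], [322.0, 229.0], [286.0, 177.0], [406.0, 178.0]]
227 312 330 19 [-38.6 -28.6] [-38.6 -13.3]
232 311 332 22 [-34.5 -29.5] [-34.5 -11.6]
237 311 332 22 [-30.3 -29.5] [-30.3 -11.6]
242 312 332 15 [-26.1 -28.7] [-26.1 -11.5]
247 313 332 20 [-21.8 -27.9] [-21.8 -11.5]
252 313 332 20 [-17.5 -27.9] [-17.5 -11.5]
257 314 332 19 [-13.2 -27.1] [-13.2 -11.4]
262 315 332 18 [ -8.9 -26.3] [ -8.8 -11.4]
267 315 332 18 [ -4.5 -26.3] [ -4.4 -11.3]
272 316 332 17 [ -0.  -25.5] [ -0.  -11.3]
277 317 332 16 [  4.5 -24.7] [  4.5 -11.2]
282 318 332 15 [  9.  -23.8] [  9.  -11.1]
335 250 [126, 126, 125, 123, 119, 115, 114, 114, 114, 114, 114, 115, 116, 119, 127, 140, 154, 164, 167, 168, 167, 167, 167, 167, 168, 168, 168, 167, 167, 167, 166, 158, 138, 105, 74]
360 250 [118, 120, 122, 121, 120, 118, 116, 114, 111, 112, 120, 122, 119, 119, 129, 149, 170, 185, 190, 190, 190, 190, 190, 190, 190, 18
[... 299 characters left out ...]
 188, 187, 187, 190, 192, 194, 195, 194, 194, 193, 193, 194, 193, 191, 189, 187, 189, 192, 195, 196, 201, 216, 234, 245, 248, 247, 242, 235, 232, 239, 248, 250, 249, 248, 246, 241, 233, 223, 202, 171, 145, 135, 134, 136, 136, 136, 133, 127, 125, 127, 129, 126, 115, 90]
305 295 [25, 25, 24, 21, 17, 14, 14, 14, 14, 15, 18, 20, 22, 23, 23, 23, 23, 24, 24, 27, 43, 74, 104, 109, 87, 54, 33, 28, 28, 28, 29, 30, 31, 32, 31, 31, 30, 30, 31, 33, 34, 36, 39, 42, 43, 44, 44, 45, 46, 46, 47, 48, 48, 49, 50, 51, 51, 52, 52, 53, 53, 53, 53, 53, 53, 53, 53, 53, 53, 53, 53, 52, 52, 52, 51, 51, 50, 50, 49, 48, 47, 47, 46, 45, 44, 44, 43, 42, 41, 40, 39, 38, 38, 37, 36, 36, 35, 34, 33, 33, 32, 31, 31, 30, 30]
```

Wedge straight side is parallel to the module (y −11.4 all along), butt at x −36 (23 mm standing out), and the lid edges are as predicted. Repeat the firm push to confirm it is locked.

Request:
arm_command --pt "0 0 0 3 0.15 2 1" --pt "0 0 0 3.2 0.15 6 1" --pt "0 0 0 3.2 0.15 10 1" --pt "0 0 0 3.2 0.15 13 1" --pt "0 0 0 3.2 0.15 13.7 1" --pt "0 0 0 3.2 0.15 13.7 1" --pt "0 0 0 3.2 0.15 13.7 1"

```text
time_s: 28.33
tcp_pos: [0.4832, 0.0019, 0.0074]
ee_rot: [[-0.959, 0.285, 0.001], [0.285, 0.959, -0.0], [-0.001, -0.0, -1.0]]
wrist_force: [1.0, 0.3, -0.3]
gripper_width: 0.004
gripper_force: 0.0
```

Request:
arm_command --pt "0 0 0 -0.3 0 0 1" --pt "0 0 0 -0.6 0 0 1" --pt "0 0 0 -0.9 0 0 1" --pt "0 0 0 -1.1 0 0 1" --pt "0 0 0 -1.1 0 0 1"

```text
time_s: 28.75
tcp_pos: [0.4944, -0.0014, 0.0075]
ee_rot: [[-0.958, 0.286, 0.002], [0.286, 0.958, 0.001], [-0.002, 0.001, -1.0]]
wrist_force: [-0.3, -0.2, 0.2]
gripper_width: 0.004
gripper_force: 0.0
```

```bash
python3 -c "
from h import *
f()"
```

```text
t 28.75 fixt [-48.2 -20.6   7.5] w 0.004 0.0 delta cm [-6.52  3.06 -0.93] rz -0.0
Fx,Fy,Fz -0.198489400250292 -0.24686074806072658 0.17772013528324537
```

Request:
arm_command --pt "0 0 0 0 -0.08 0.3 1" --pt "0 0 0 0 -0.08 0.3 1" --pt "0 0 0 -0.08 -0.08 0.3 1" --pt "0 0 0 -0.16 -0.08 0.3 1" --pt "0 0 0 -0.16 -0.08 0.3 1"

```text
time_s: 29.17
tcp_pos: [0.4947, -0.0027, 0.0037]
ee_rot: [[-0.958, 0.286, 0.0], [0.286, 0.958, -0.0], [-0.0, -0.0, -1.0]]
wrist_force: [0.4, 0.3, -0.2]
gripper_width: 0.005
gripper_force: 0.0
```

Request:
arm_command --pt "0 0 0 -0.06 0 0 1" --pt "0 0 0 -0.12 0 0 1" --pt "0 0 0 -0.12 0 0 1"

```text
time_s: 29.42
tcp_pos: [0.4951, -0.003, 0.0036]
ee_rot: [[-0.958, 0.286, -0.001], [0.286, 0.958, -0.0], [0.001, -0.001, -1.0]]
wrist_force: [-1.6, 1.5, 0.5]
gripper_width: 0.003
gripper_force: 1.0
```

```bash
python3 -c "
from h import *
f()"
```

```text
t 29.4167 fixt [-47.1 -22.    3.6] w 0.003 0.9548115078359842 delta cm [-6.41  3.2  -1.35] rz -0.0
Fx,Fy,Fz -1.9382518784320373 1.0351314108127583 0.48238320267357837
```

Request:
arm_command --pt "0 0 0 -0.04 0 0 1" --pt "0 0 0 -0.08 0 0 1" --pt "0 0 0 -0.12 0 0 1" --pt "0 0 0 -0.16 0 0 1" --pt "0 0 0 -0.2 0 0 1" --pt "0 0 0 -0.2 0 0 1"

```text
time_s: 29.92
tcp_pos: [0.4951, -0.0036, 0.0033]
ee_rot: [[-0.958, 0.286, -0.005], [0.286, 0.958, -0.0], [0.005, -0.002, -1.0]]
wrist_force: [-5.8, 4.5, 3.2]
gripper_width: 0.003
gripper_force: 3.7
```

```bash
python3 -c "
from h import *
f()"
```

```text
t 29.9167 fixt [-46.9 -22.5   3.3] w 0.003 3.681364506483078 delta cm [-6.38  3.26 -1.41] rz -0.001
Fx,Fy,Fz -6.84611709690318 2.7054555562036344 3.2163219805696457
```

Request:
arm_command --pt "0 0 0 -0.04 0 0 1" --pt "0 0 0 -0.08 0 0 1" --pt "0 0 0 -0.12 0 0 1" --pt "0 0 0 -0.16 0 0 1" --pt "0 0 0 -0.18 0 0 1" --pt "0 0 0 -0.18 0 0 1" --pt "0 0 0 -0.18 0 0 1" --pt "0 0 0 -0.18 0 0 1"

```text
time_s: 30.58
tcp_pos: [0.495, -0.0041, 0.003]
ee_rot: [[-0.958, 0.287, -0.008], [0.287, 0.958, -0.001], [0.008, -0.003, -1.0]]
wrist_force: [-9.7, 6.3, 4.5]
gripper_width: 0.001
gripper_force: 5.5
```

```bash
python3 -c "
from h import *
f()"
```

```text
t 30.5833 fixt [-46.8 -23.1   3. ] w 0.001 5.4944563284516335 delta cm [-6.37  3.31 -1.46] rz -0.001
Fx,Fy,Fz -11.066759256034013 3.313727939843993 4.543004941284804
```

Locked: 11 N with no travel. Withdraw and check.

Request:
arm_command --pt "0 0 0 0.2 0 0 1" --pt "0 0 0 0.5 0 0 1" --pt "0 0 0 2 0 -1 1" --pt "0 0 0 3 0 -5 1" --pt "0 0 0 0.5 0 -9 1" --pt "0 0 0 -2 0 -13.8 1" --pt "0 0 0 -2 0 -13.8 1" --pt "0 0 0 -2 0 -13.8 1"

```text
time_s: 31.25
tcp_pos: [0.5245, -0.0095, 0.1473]
ee_rot: [[-0.958, 0.285, 0.014], [0.286, 0.958, 0.002], [-0.013, 0.006, -1.0]]
wrist_force: [0.1, -0.2, -0.3]
gripper_width: 0.007
gripper_force: 0.0
```

Run:
```python
from h import *
f(); c=cap("wrist","wrist20")
hsv=cv2.cvtColor(c["pixels"],cv2.COLOR_BGR2HSV); m=cv2.inRange(hsv,np.array((15,110,50)),np.array((38,255,255)))
g=cv2.GaussianBlur(cv2.cvtColor(c['pixels'],cv2.COLOR_BGR2GRAY),(3,3),0)
P=[proj(c,F+FX*x/1e3+FY*y/1e3+[0,0,z]).round(0).tolist() for x,y,z in((-13,-10,.042),(-13,30,.042),(-36,-20,.022))]
print(P)
for v in range(int(P[2][1])-9,int(P[2][1])+40,5):
    u=np.where(m[v,270:345])[0]+270
    if len(u): print(v,fx(at(c,(u.min()-.5,v),.022))[:2].round(1),fx(at(c,(u.max()+.5,v),.022))[:2].round(1))
r0=int(P[0][1])-8
for u in(345,360,375): print(u,r0,g[r0:r0+16,u].tolist())
```

```text
t 31.25 fixt [-17.1 -19.8 147.3] w 0.007 0.0 delta cm [-3.24  2.91 13.09] rz 0.0
Fx,Fy,Fz 0.15925366824291862 -0.1652129246768025 -0.27041156230678387
[[330.0, 246.0], [380.0, 246.0], [317.0, 212.0]]
213 [-34.8 -29.2] [-34.8 -11.2]
218 [-30.6 -29.2] [-30.6 -11.2]
223 [-26.4 -28.4] [-26.4 -12. ]
228 [-22.2 -28.4] [-22.2 -11.1]
233 [-17.9 -27.6] [-17.9 -11.1]
238 [-13.6 -27.7] [-13.6 -11.1]
243 [ -9.3 -26.9] [ -9.3 -11. ]
248 [ -4.9 -26.1] [ -4.9 -11. ]
345 238 [106, 104, 108, 115, 121, 123, 124, 133, 154, 177, 190, 194, 195, 195, 195, 195]
360 238 [112, 110, 110, 112, 114, 117, 123, 135, 157, 178, 191, 195, 195, 195, 195, 196]
375 238 [106, 111, 117, 121, 122, 123, 126, 136, 155, 176, 186, 181, 162, 137, 120, 123]
```

All in place: lid near edge at row 246 as predicted, wedge unmoved, hand clear. Handing in.

```bash
python3 -c "
from station import finish_job
print(finish_job())"
```

```text
the job is handed in; nothing more can be done
None
```

I handed the job in at about 31 s: the larger module sits against the wall and both pins, and the wedge is locked with about 23 mm standing out of the mouth; a second push of 11 N did not move it.

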